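Stand the caked tins on the scale and zero it

TASK

Stand every tin that lies on the worktop upright on the platform of the scale, heavy end down; the tins look alike at both ends, so lift each one to feel or see which end sinks. Once all of them stand there released, press the recessed zero button in the front of the scale fully home with the pin (never with the fingers), and lay the pin back in its rest. Leave the mug and the small brown cup standing where they are.

Things in the scene. Friction and masses are not known exactly. Their poses are not given: they have to be found in the camera images.
- tin_1: plain metal tin (or None: absent), 140 x 46 x 46 mm, 0.34 kg, both ends alike, lying on the worktop. Origin at its middle, x along its length. Most of the weight is a loose lump shut in one half by a partition, unseen, which half varies; it slides within its half, so the centre of mass is 9 to 51 mm from the middle. Pinched lightly at the middle and lifted, or tilted, it sinks at that end
- tin_2: plain metal tin (or None: absent), 140 x 46 x 46 mm, 0.34 kg, both ends alike, lying on the worktop. Origin at its middle, x along its length. Most of the weight is a loose lump shut in one half by a partition, unseen, which half varies; it slides within its half, so the centre of mass is 9 to 51 mm from the middle. Pinched lightly at the middle and lifted, or tilted, it sinks at that end
- tin_3: plain metal tin (or None: absent), 140 x 46 x 46 mm, 0.34 kg, both ends alike, lying on the worktop. Origin at its middle, x along its length. Most of the weight is a loose lump shut in one half by a partition, unseen, which half varies; it slides within its half, so the centre of mass is 9 to 51 mm from the middle. Pinched lightly at the middle and lifted, or tilted, it sinks at that end
- scale: fixed bench scale, grey body with a steel platform 160 x 260 mm (x by y) whose top is 62 mm above the worktop; origin at the centre of its underside, x pointing from its front (the button side, towards the robot) to its back, z up
- platform (a point): centre of the platform's top face, axes as the scale; the tins stand here, anywhere on the platform
- recess (a point): centre of the mouth of the button's recess in the front face of the scale, 36 mm above the worktop: a square hole 20 x 20 mm running level along the scale's x; the platform's edge overhangs this face by 5 mm. Axes as the scale
- zero_button (a joint): zero button, a white disc 17 mm across, its face 14 mm inside the mouth of the recess; joint value 0 = out, 0.006 m = fully home (pressed along the scale's x), spring 1.4 N at first to 4 N fully home
- button_face (a point): centre of the button's face, moves with it; axes as the scale
- pin: pin, 160 mm long, 0.06 kg: a light wooden handle 90 mm long and 16 x 16 mm square, then a round steel tip 8 mm thick and 70 mm long; x points along it towards the tip; origin on its axis, 80 mm behind the end of the tip and 10 mm behind the front end of the handle. Starts lying level in its rest
- pin_tip (a point): end of the steel tip, on the pin's axis
- pin_handle (a point): middle of the handle, on the pin's axis, 35 mm behind the origin
- pin_rest: fixed dark wooden rest, foot 96 x 60 x 8 mm, with two fork uprights 10 mm thick whose middles are 36 mm ahead of and behind the centre along its x; each fork is open upwards, 26 mm wide, its floor 34 mm and its top 51 mm above the worktop. Origin at the centre of its underside, x along the pin that lies in it. Fingers 8 to 45 mm wide fit between the uprights
- rest_seat (a point): where the middle of the pin's handle lies in the rest: midway between the forks, 42 mm above the worktop, axes as the rest
- mug: bystander: dark mug, 82 mm across and 94 mm high, origin at the centre of its underside; leave it standing
- espresso_cup: bystander: small brown cup, 67 mm across and 58 mm high, origin at the centre of its underside; leave it standing
Mind the look-alikes: they are no part of the job. Leave any blue look-alike of the tin_3 alone.

How it is judged (in metres and radians):
On the way, in this order (a step that is already met when the one before it is completed fails the run):
1. every tin stands on the platform, heavy end down, let go (angle between the x axis of each of tin_1, tin_2, tin_3 and the z axis of scale, either way round below 0.12 rad and z of each of tin_1_slug, tin_2_slug, tin_3_slug in the frame of platform below 0.065 m and z of tin_1 in the frame of platform between 0.06 and 0.08 m and x of tin_1 in the frame of platform between -0.08 and 0.08 m and y of tin_1 in the frame of platform between -0.13 and 0.13 m and linear speed of each of tin_1, tin_2, tin_3 below 0.03 m/s and contact force between the fingers and tin_1 below 0.1 N and z of tin_2 in the frame of platform between 0.06 and 0.08 m and x of tin_2 in the frame of platform between -0.08 and 0.08 m and y of tin_2 in the frame of platform between -0.13 and 0.13 m and contact force between the fingers and tin_2 below 0.1 N and z of tin_3 in the frame of platform between 0.06 and 0.08 m and x of tin_3 in the frame of platform between -0.08 and 0.08 m and y of tin_3 in the frame of platform between -0.13 and 0.13 m and contact force between the fingers and tin_3 below 0.1 N), for 0.3 s.
2. the zero button is pressed home with the pin (value of joint zero_button above 0.005 m and contact force between pin and zero_button above 1 N), for 0.1 s.
At the end, for the whole second after the job is handed in: Every tin stands on the platform, its length within 7 degrees of vertical, heavy end down, at rest; the button is out again; the pin lies level in both forks of its rest (middle of the handle within 20 mm along, 10 mm across and 6 mm in height of the seat, either way round), at rest (angle between the x axis of each of tin_1, tin_2, tin_3 and the z axis of scale, either way round below 0.12 rad and z of each of tin_1_slug, tin_2_slug, tin_3_slug in the frame of platform below 0.065 m and z of tin_1 in the frame of platform between 0.06 and 0.08 m and x of tin_1 in the frame of platform between -0.08 and 0.08 m and y of tin_1 in the frame of platform between -0.13 and 0.13 m and linear speed of each of tin_1, tin_2, tin_3, pin below 0.03 m/s and z of tin_2 in the frame of platform between 0.06 and 0.08 m and x of tin_2 in the frame of platform between -0.08 and 0.08 m and y of tin_2 in the frame of platform between -0.13 and 0.13 m and z of tin_3 in the frame of platform between 0.06 and 0.08 m and x of tin_3 in the frame of platform between -0.08 and 0.08 m and y of tin_3 in the frame of platform between -0.13 and 0.13 m and value of joint zero_button below 0.001 m and x of pin_handle in the frame of rest_seat between -0.02 and 0.02 m and y of pin_handle in the frame of rest_seat between -0.01 and 0.01 m and z of pin_handle in the frame of rest_seat between -0.006 and 0.006 m and angle between the x axis of pin and the x axis of pin_rest, either way round below 0.2 rad); the robot touches nothing.
It fails at once if the fingers touch the zero button (contact force between the fingers and zero_button above 0.5 N).
It fails at once if the mug is pushed away or knocked over (distance of mug from where it was at the start of the episode above 0.06 m or angle between mug's own z axis and vertical above 0.5 rad).
It fails at once if the small cup is pushed away or knocked over (distance of espresso_cup from where it was at the start of the episode above 0.06 m or angle between espresso_cup's own z axis and vertical above 0.5 rad).
Of tin_1, tin_2, tin_3 only 2 to 3 are there at a start; the rules pass over those that are not, and their reading is None.
At some moment in a run one of tin_1, tin_2, tin_3 may be knocked a few centimetres aside while the robot is not near it.
Once in a run the grip may slacken for a moment while it holds something.
It also fails if it takes over 210 s, if anything falls off the work surface, if the arm or the gripper's body presses on something with over 40 N, if the wrist force passes 120 N, or if a joint passes its speed limit or range.

ROBOT

A 6-joint arm with a two-finger parallel gripper is mounted at the origin on a cart in front of the work surface, level with it; the furniture and walls round the work are solid. World frame = base frame: x ahead of the robot, y to its left, z up, the work surface at z = 0. Lengths are in m, angles in degrees, forces in N, time in s.
With the tool pointing down it reaches from about 0.4 to 0.825 m from the base axis. Payload 7 kg.
Tool frame: the origin (TCP) lies between the finger pads; the fingertips stand 25 mm ahead of it and the grasp point (between the pads) lies 6 mm ahead of it; z points along the fingers, y is the line along which they close (so a half turn about z gives the same grasp; the last joint's range is limited). The gripper opens to 88 mm and grips with 3 to 60 N. Pads are 19 mm wide; open, the fingers measure 130 mm over their backs; the gripper's body (78 mm by 193 mm) begins 47 mm behind the grasp point.
Start: joints at [82.111, 20.546, 0.682, 0, -70.136, -16.507], TCP at [0.279, 0.615, 0.252] pointing down, gripper open.
Joint ranges: [-176.03, 176.03], [-82.01, 121.73], [-58.28, 71.71], [-173.87, 95.51], [-174.79, -0.11], [-173.66, 173.66]. Speed limits (degrees/s): [136.94, 136.94, 172.46, 180, 180, 180].

INTERFACE

Orientations are given as [roll, pitch, yaw] about the fixed x, y, z axes, in that order (R = Rz(yaw) Ry(pitch) Rx(roll)).
In Python, from plant import r gives the robot as it stands.
- The arm moves only by the shell command python3 -m crank 'ROWS' [FORCE]. ROWS is JSON, a list of rows, each a list of 3 entries, a list of its own where there are three numbers: the turn, a rotation vector about the tool's x, y, z in degrees, then the shift along the tool's x, y, z in cm, then the closure, from -1 (fully open) to 1 (shut). In form: [[[wx, wy, wz], [dx, dy, dz], fingers], ...]. A call has 1 to 8 rows; each row shifts and turns the commanded pose from where the row before left it, along the tool's axes as they then stand; what a row does not reach is not made up. A row lasts 1/10 s, in which the tool goes at most 50 mm and 8.59 degrees, less where a joint would pass 70% of its speed; a pose out of reach is approached as far as the arm can. A call with a gripper value outside its range is refused whole. The fingers move at their own pace and stop on an object; FORCE is the grip in N (left out, the last holds). Time passes only in rows, so rows that do not move let the fingers close. It gives the time, the measured TCP pose, the force, the opening and the grip force at its end, in the units of the state.
- r.get_state(): the state, without advancing time (a new reading comes with each control period).
- r.capture(name): name is "side" or "top" or "wrist"; returns a dict with "color" (384x512x3 uint8, red, green, blue), "range_z" (384x512 float32, m along the optical axis (not along the pixel's ray), 0 where there is no reading), "intrinsics" (3x3 intrinsics, pixels), "k1" (the pictures are not rectified: a ray, as slopes to the right and down, at radius r is drawn at 1 + k1 r^2 times it, then the intrinsics apply), "world_from_camera" (4x4, takes a point from camera to world coordinates); the wrist camera has in their place "hand_eye" (4x4, takes a point from camera to tool coordinates, whose origin is the TCP and whose axes are the flange's). Camera axes: x right, y down, z forward; pixel columns grow to the right and rows downward; lengths in m; the calibration is good to about 2 mm. A picture is of the moment at which its call begins: read the wrist's pose just before it.
- r.close_job(): hands the job in; it is judged then, once.
The state is a dict: "time_s": time; "joints": joint angles; "qd": joint speeds; "joint_torque": joint torques, N m; "tcp_pos": TCP position; "eef_rot": TCP orientation; "contact_force": force on the tool from outside, world axes, zero at the start; "moment": the same for the moment, N m; "gripper_width": finger opening in m; "gripper_force": force on a finger pad.
Only numpy, scipy, OpenCV 4.12 (cv2) and the standard library are available. Lean on these libraries where they do the work, as an engineer would, in place of code of your own. Each camera call takes 0.05 s, during which the arm holds its last target. There are 200 camera calls.

## Working session

There is one attempt and no reset: what is moved stays moved. The work goes in short steps, Python scripts to look and compute and a shell command to move; the robot and the scene stay as the last step left them, time stands still between calls to the robot, and variables do not carry over. Pictures are saved under pics/ and viewed, at most 14 in all, crops included, and the job is handed in when it is done.

```bash
ls; mkdir -p pics; cat > h.py <<'E'
import numpy as np, cv2
from plant import r
from scipy.spatial.transform import Rotation as R
def snap(n,f=None):
    s=r.get_state(); c=r.capture(n)
    T=c.get("world_from_camera")
    if T is None:
        W=np.eye(4); W[:3,:3]=R.from_euler('xyz',s['eef_rot'],degrees=True).as_matrix(); W[:3,3]=s['tcp_pos']
        T=W@np.array(c['hand_eye'])
    c['T']=np.array(T)
    if f: cv2.imwrite('pics/'+f,c['color'][:,:,::-1])
    return c
def cloud(c):
    h,w=c['range_z'].shape; K=np.array(c['intrinsics'])
    u,v=np.meshgrid(np.arange(w),np.arange(h))
    x=(u-K[0,2])/K[0,0]; y=(v-K[1,2])/K[1,1]
    a,b=x.copy(),y.copy()
    for _ in range(8):
        f=1+c['k1']*(a*a+b*b); a=x/f; b=y/f
    z=c['range_z']; P=np.stack([a*z,b*z,z],-1)@c['T'][:3,:3].T+c['T'][:3,3]
    P[z==0]=np.nan
    return P
E
python3 - <<'E'
from h import *
print(r.get_state())
a=snap('top','top.png');b=snap('side','side.png')
np.savez('a.npz',P=cloud(a),Q=cloud(b))
print(a['T'],b['T'],a['intrinsics'])
E
```

```text
pics
{'time_s': 0.0, 'joints': array([ 8.21115760e+01,  2.05920719e+01,  6.33974284e-01, -2.09194288e-02,
       -7.01362576e+01, -1.65044862e+01]), 'qd': array([ 0.12936142,  0.01003116, -0.07093696, -0.00516324,  0.05738141,
        0.10781372]), 'joint_torque': array([-7.85475295e-04, -5.82718956e+01,  2.93055832e+01,  6.99716449e+00,
        6.88796034e-03, -1.61645589e-04]), 'tcp_pos': array([0.27862668, 0.61431525, 0.25061448]), 'eef_rot': array([ 1.79903945e+02, -7.95287292e-03, -2.44000278e+01]), 'contact_force': array([0.25532027, 0.48972216, 0.04315156]), 'moment': array([-0.00338562, -0.00487682,  0.01604196]), 'gripper_force': 0.0, 'gripper_width': 0.08781434935774167}
[[-0.40539032 -0.70894808  0.57710598 -0.68990779]
 [-0.91414186  0.31312701 -0.25748038  0.40183889]
 [ 0.00183276 -0.63193679 -0.77501777  1.69383607]
 [ 0.          0.          0.          1.        ]] [[-9.82371965e-01 -1.58400183e-01  9.92708677e-02  3.12387224e-01]
 [-1.86935989e-01  8.33853222e-01 -5.19368597e-01  8.21321099e-01]
 [-5.09251769e-04 -5.28770447e-01 -8.48764723e-01  1.61169369e+00]
 [ 0.00000000e+00  0.00000000e+00  0.00000000e+00  1.00000000e+00]] [[497.77459751   0.         262.75887845]
 [  0.         497.77459751 187.57581228]
 [  0.           0.           1.        ]]
```

View pics/top.png

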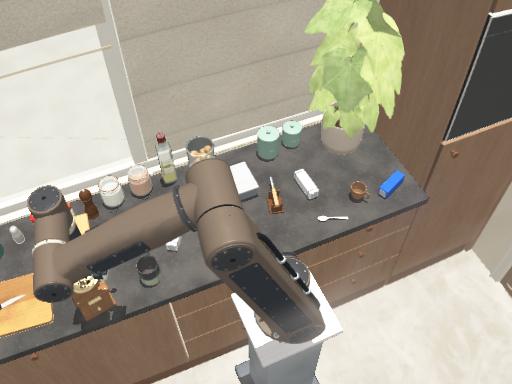

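View pics/side.png

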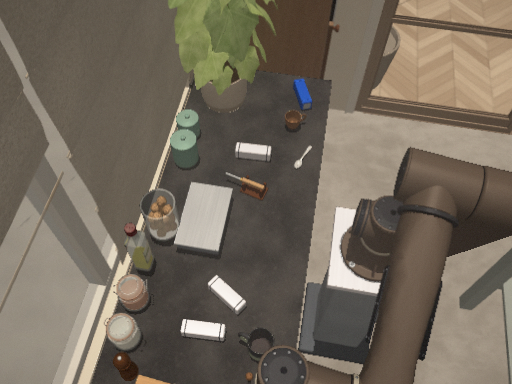

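Side view: silver tins at (253,152), (227,294) and (203,330), a blue look-alike at (303,93) to leave alone, pin in its rest at (247,186), scale at (205,217), mug at (258,342) and brown cup at (293,120). White tubs and green jars are not tins, so the choice is the three plain metal boxes.

```bash
python3 - <<'E'
from h import *
d=np.load('a.npz');Q=d['Q']
im=cv2.imread('pics/side.png')
def box(name,u0,v0,u1,v1,lo,hi):
    p=Q[v0:v1,u0:u1].reshape(-1,3); p=p[(p[:,2]>lo)&(p[:,2]<hi)]
    rc=cv2.minAreaRect(np.float32(p[:,:2]*1000))
    print(name,len(p),'z med',np.round(np.median(p[:,2]),4),np.round(rc[0],1),np.round(rc[1],1),round(rc[2],1))
    return p
print('table',np.nanmedian(Q[250:290,270:300,2]))
box('A',228,136,278,168,.03,.06)
box('B',200,268,252,318,.03,.06)
box('C',174,312,232,348,.03,.06)
box('blue',290,75,316,112,.03,.06)
box('scale',170,175,238,260,.052,.08)
box('cup',282,108,308,133,.045,.07)
box('mug',238,325,276,358,.08,.11)
p=box('rest+pin',220,165,272,202,.028,.07)
cr=im[120:370,160:320]; cv2.imwrite('pics/c1.png',cv2.resize(cr,None,fx=3,fy=3,interpolation=3)[:600])
cv2.imwrite('pics/c2.png',cv2.resize(im[130:270,165:285],None,fx=5,fy=5,interpolation=3)[:,:600])
E
```

```text
table 0.0013903088522744245
A 379 z med 0.0458 [ 498.1 -331.5] [141.   50.9] 2.4
B 608 z med 0.0466 [480.2 266.4] [ 48.5 142. ] 56.8
C 681 z med 0.046 [530.9 397.4] [143.2  48.1] 3.8
blue 306 z med 0.0456 [ 342.9 -644.4] [ 81.2 198.4] 3.6
scale 2892 z med 0.0638 [627.1 -28.3] [322.5 183.7] 89.6
cup 89 z med 0.0533 [ 362.7 -517.2] [78.7 72.4] 63.4
mug 158 z med 0.0905 [347.9 408. ] [82.9 91.7] 44.6
rest+pin 386 z med 0.0551 [ 502.7 -134.1] [166.1 143.4] 1.5
```

```bash
python3 - <<'E'
import cv2
im=cv2.imread('pics/side.png')
cv2.imwrite('pics/c3.png',cv2.resize(im[130:270,165:285],None,fx=4.2,fy=4.2,interpolation=2))
E
```

```text
(no output)
```

View pics/c3.png

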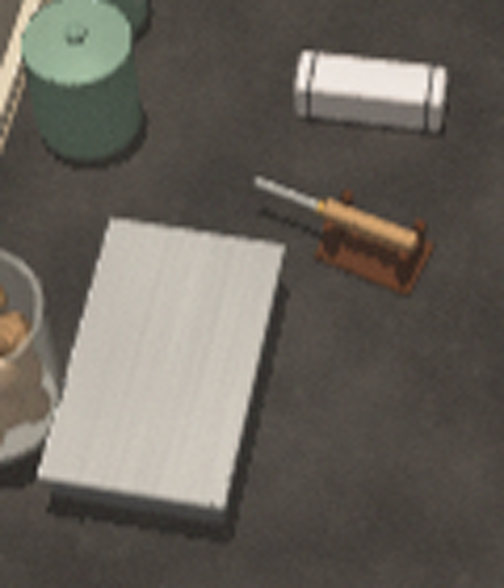

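Crop: platform corners at about (110,220), (284,246), (222,508), (40,478). Pin handle runs (325,205)–(415,243), tip end at (257,181), and the tip points towards +x. The tin is a plain metal box with no blue on it.

```bash
cat >> h.py <<'E'
def ray(c,u,v,z):
    K=np.array(c['intrinsics']);x=(u-K[0,2])/K[0,0];y=(v-K[1,2])/K[1,1];a,b=x,y
    for _ in range(8):
        f=1+c['k1']*(a*a+b*b);a=x/f;b=y/f
    d=c['T'][:3,:3]@[a,b,1];o=c['T'][:3,3];return o+d*(z-o[2])/d[2]
def to(p,rpy,s=None):
    "print turn (deg, tool) and shift (cm, in tool axes now, and in axes after the turn)"
    s=s or r.get_state()
    A=R.from_euler('xyz',s['eef_rot'],degrees=True);B=R.from_euler('xyz',rpy,degrees=True)
    d=(np.array(p)-s['tcp_pos'])*100
    print('turn',np.round((A.inv()*B).as_rotvec(degrees=True),2),'shift now',np.round(A.inv().apply(d),2),'shift after',np.round(B.inv().apply(d),2))
def st():
    s=r.get_state();print({k:np.round(s[k],3).tolist() for k in('time_s','tcp_pos','eef_rot','contact_force','moment','gripper_width','gripper_force','joints')})
E
python3 - <<'E'
from h import *
c=snap('side')
f=lambda u,v,z:ray(c,165+u/4.2,130+v/4.2,z)
k=np.array([f(110,220,.062),f(284,246,.062),f(222,508,.062),f(40,478,.062)])[:,:2]
rc=cv2.minAreaRect(np.float32(k*1000));print(rc,k,k.mean(0))
a,b,t=f(325,205,.042),f(415,243,.042),f(257,181,.042)
print('handle',a,b,np.hypot(*(a-b)[:2]),'tip',t,'dir',np.degrees(np.arctan2(*(t-b)[1::-1])),np.hypot(*(t-b)[:2]))
to([.480,.266,.15],[180,0,-33.2])
print(c['T'][:3,3]); print(r.capture('wrist')['hand_eye'])
E
```

```text
((614.72900390625, 4.8704376220703125), (157.5085906982422, 257.3644714355469), 0.7763168811798096) [[ 0.69521965 -0.12273295]
 [ 0.53772552 -0.12486702]
 [ 0.53715206  0.13251336]
 [ 0.69057877  0.13421883]] [0.615169   0.00478305]
handle [ 0.51292475 -0.18689647  0.042     ] [ 0.42618438 -0.1620421   0.042     ] 0.09023098528137213 tip [ 0.57874647 -0.20100142  0.042     ] dir -14.325291605984843 0.15745799278388867
turn [ 0.07 -0.01  8.8 ] shift now [32.72 23.4  10.12] shift after [35.92 18.13 10.09]
[0.31238722 0.8213211  1.61169369]
[[ 6.39112211e-04 -9.65798943e-01 -2.59291329e-01  6.94648249e-02]
 [ 9.99997755e-01  9.33877848e-05  2.11698923e-03  1.16483418e-03]
 [-2.02037132e-03 -2.59292100e-01  9.65796834e-01 -1.32655358e-01]
 [ 0.00000000e+00  0.00000000e+00  0.00000000e+00  1.00000000e+00]]
```

```bash
python3 -m crank '[[[0,0,4.4],[0,0,0],-1],[[0,0,4.4],[0,0,0],-1],[[0,0,0],[3.6,1.8,0.7],-1],[[0,0,0],[3.6,1.8,0.7],-1],[[0,0,0],[3.6,1.8,0.7],-1],[[0,0,0],[3.6,1.8,0.7],-1],[[0,0,0],[3.6,1.8,0.7],-1],[[0,0,0],[3.6,1.8,0.7],-1]]' 3; python3 -m crank '[[[0,0,0],[3.6,1.8,0.7],-1],[[0,0,0],[3.6,1.8,0.7],-1],[[0,0,0],[3.6,1.8,0.7],-1],[[0,0,0],[3.5,1.8,0.7],-1],[[0,0,0],[0,0,0],-1],[[0,0,0],[0,0,0],-1]]'
python3 - <<'E'
from h import *
st(); to([.480,.266,.033],[180,0,-33.2])
c=snap('wrist','w1.png'); P=cloud(c).reshape(-1,3)
p=P[(P[:,2]>.035)&(P[:,2]<.06)&(abs(P[:,0]-.48)<.1)&(abs(P[:,1]-.266)<.1)]
rc=cv2.minAreaRect(np.float32(p[:,:2]*1000));print(rc,len(p),np.median(p[:,2]))
E
```

```text
time_s: 1.0
tcp_pos: [0.4008, 0.4047, 0.2094]
eef_rot: [-180.0, 0.0, -33.2]
contact_force: [0.4, 0.6, 0.3]
gripper_width: 0.0878
gripper_force: 0.0
time_s: 1.6
tcp_pos: [0.481, 0.2666, 0.1814]
eef_rot: [180.0, 0.0, -33.3]
contact_force: [-0.6, 0.6, 0.4]
gripper_width: 0.0879
gripper_force: 0.0
{'time_s': 1.6, 'tcp_pos': [0.481, 0.267, 0.181], 'eef_rot': [179.982, 0.003, -33.318], 'contact_force': [-0.572, 0.612, 0.391], 'moment': [0.063, -0.032, 0.014], 'gripper_width': 0.088, 'gripper_force': 0.0, 'joints': [49.409, 12.159, -20.832, -0.001, -57.028, 7.274]}
turn [ 0.02  0.   -0.12] shift now [-0.05  0.1  14.84] shift after [-0.05  0.11 14.84]
((485.0790100097656, 261.7032470703125), (46.39929962158203, 128.4171905517578), 57.65047836303711) 6440 0.04528185716102626
```

View pics/w1.png

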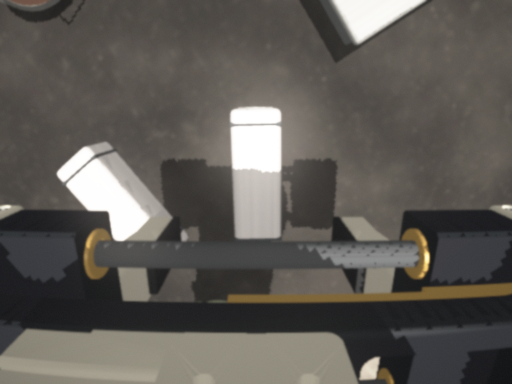

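The tin's far end shows at (256,110), centred between the fingers and aligned with the tool; tin C is at lower left (110,190). Next: go down, pinch lightly and lift.

```bash
python3 -m crank '[[[0,0,0],[0,0,3],-1],[[0,0,0],[0,0.1,3],-1],[[0,0,0],[0,0,3],-1],[[0,0,0],[0,0,3],-1],[[0,0,0],[0,0,1.5],-1],[[0,0,0],[0,0,1.3],-1],[[0,0,0],[0,0,0],1],[[0,0,0],[0,0,0],1]]' 4; python3 -m crank '[[[0,0,0],[0,0,0],1],[[0,0,0],[0,0,0],1],[[0,0,0],[0,0,0],1],[[0,0,0],[0,0,-1],1],[[0,0,0],[0,0,-1],1],[[0,0,0],[0,0,-2],1],[[0,0,0],[0,0,-2],1],[[0,0,0],[0,0,0],1]]' 4; python3 - <<'E'
from h import *
st()
c=snap('wrist','w2.png'); P=cloud(c).reshape(-1,3);s=r.get_state()
L=R.from_euler('xyz',s['eef_rot'],degrees=True).inv().apply(P-s['tcp_pos'])
m=(abs(L[:,1])<.02)&(L[:,0]>.03)&(L[:,0]<.1)&(L[:,2]<.06)&(L[:,2]>-.03)
l=L[m];print(m.sum(),np.round([np.median(l[abs(l[:,0]-x)<.005,2]) for x in (.035,.045,.055,.065)],4))
E
```

```text
time_s: 2.45
tcp_pos: [0.4803, 0.2675, 0.034]
eef_rot: [-180.0, -0.0, -33.1]
contact_force: [-0.1, -0.0, 0.2]
gripper_width: 0.0768
gripper_force: 0.0
time_s: 3.25
tcp_pos: [0.4816, 0.268, 0.097]
eef_rot: [-179.7, -0.1, -33.2]
contact_force: [1.0, -0.5, 5.6]
gripper_width: 0.046
gripper_force: 4.0
{'time_s': 3.25, 'tcp_pos': [0.482, 0.268, 0.097], 'eef_rot': [-179.686, -0.079, -33.164], 'contact_force': [1.001, -0.528, 5.55], 'moment': [0.109, -0.003, -0.004], 'gripper_width': 0.046, 'gripper_force': 4.002, 'joints': [49.485, 17.554, -26.521, 0.054, -45.604, 7.314]}
548 [0.0557    nan    nan    nan]
  return _methods._mean(a, axis=axis, dtype=dtype,
  ret = ret.dtype.type(ret / rcount)
```

View pics/w2.png

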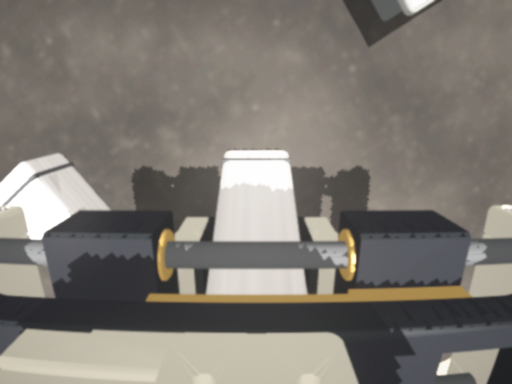

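```bash
python3 -m crank '[[[0,0,0],[0,0,-1],1],[[0,0,0],[0,0,0],1],[[0,0,0],[0,0,0],1]]'; python3 - <<'E'
from h import *
st()
c=snap('wrist'); P=cloud(c).reshape(-1,3);s=r.get_state()
L=R.from_euler('xyz',s['eef_rot'],degrees=True).inv().apply(P-s['tcp_pos'])
m=(abs(L[:,1])<.02)&(L[:,0]>.0)&(L[:,0]<.1)&(L[:,2]<.10)&(L[:,2]>-.06)
l=L[m]
for a in np.arange(0,.1,.01):
  k=(l[:,0]>a)&(l[:,0]<=a+.01); print(round(a,2),k.sum(),np.round(np.percentile(l[k,2],[5,50,95]),3) if k.sum() else '')
E
```

```text
time_s: 3.6
tcp_pos: [0.4797, 0.2663, 0.103]
eef_rot: [179.9, 0.0, -33.2]
contact_force: [-0.4, 0.2, -3.8]
gripper_width: 0.0459
gripper_force: 4.0
{'time_s': 3.6, 'tcp_pos': [0.48, 0.266, 0.103], 'eef_rot': [179.943, 0.028, -33.215], 'contact_force': [-0.411, 0.176, -3.818], 'moment': [0.001, 0.033, 0.003], 'gripper_width': 0.046, 'gripper_force': 4.0, 'joints': [49.49, 17.096, -26.158, -0.028, -46.807, 7.315]}
0.0 1330 [0.004 0.009 0.014]
0.01 2057 [0.015 0.024 0.035]
0.02 3572 [-0.059 -0.057  0.054]
0.03 2708 [-0.058 -0.055  0.072]
0.04 0 
0.05 0 
0.06 0 
0.07 0 
0.08 0 
0.09 0
```

The front (+x tool) end sank, about 60° down, so it is heavy. Turning the fingers level with that end below lets the tin hang upright. Next: rise, turn about, and try the level pose.

```bash
python3 -m crank '[[[0,0,0],[0,0,-2],1],[[0,0,0],[0,0,-3],1],[[0,0,0],[0,0,-3],1],[[0,0,0],[0,0,-3],1],[[0,0,0],[0,0,-3],1],[[0,0,0],[0,0,-2],1],[[0,0,8],[0,0,0],1],[[0,0,8],[0,0,0],1]]' 6 >/dev/null; for i in 1 2; do python3 -m crank '[[[0,0,8],[0,0,0],1],[[0,0,8],[0,0,0],1],[[0,0,8],[0,0,0],1],[[0,0,8],[0,0,0],1],[[0,0,8],[0,0,0],1],[[0,0,8],[0,0,0],1],[[0,0,8],[0,0,0],1],[[0,0,8],[0,0,0],1]]' ; done;  python3 - <<'E'
from h import *
st(); to([.45,0,.26],[180,0,180])
E
```

```text
time_s: 5.25
tcp_pos: [0.4797, 0.2664, 0.2624]
eef_rot: [179.9, -0.1, -113.5]
contact_force: [0.5, 1.0, -3.1]
gripper_width: 0.0457
gripper_force: 6.0
time_s: 6.05
tcp_pos: [0.4797, 0.2664, 0.2624]
eef_rot: [-179.9, -0.1, -177.5]
contact_force: [-0.7, -0.2, -3.1]
gripper_width: 0.0457
gripper_force: 6.0
{'time_s': 6.05, 'tcp_pos': [0.48, 0.266, 0.262], 'eef_rot': [-179.928, -0.1, -177.536], 'contact_force': [-0.713, -0.21, -3.115], 'moment': [0.033, -0.158, -0.018], 'gripper_width': 0.046, 'gripper_force': 5.991, 'joints': [49.49, 8.322, -14.331, -0.026, -67.467, -137.016]}
turn [-0.07 -0.1   2.46] shift now [  4.11 -26.49   0.28] shift after [  2.97 -26.64   0.24]
```

```bash
python3 -m crank '[[[0,0,2.5],[0,-3,0],1],[[0,0,0],[0,-4,0],1],[[0,0,0],[0,-4,0],1],[[0,0,0],[0,-4,0],1],[[0,0,0],[0,-4,0],1],[[0,0,0],[0,-4,0],1],[[0,0,0],[0,-3.5,0],1],[[0,0,0],[0,0,0],1]]' >/dev/null; python3 -m crank '[[[0,-8,0],[0,0,0],1],[[0,-8,0],[0,0,0],1],[[0,-8,0],[0,0,0],1],[[0,-8,0],[0,0,0],1],[[0,-8,0],[0,0,0],1],[[0,-8,0],[0,0,0],1],[[0,-8,0],[0,0,0],1],[[0,0,0],[0,0,0],1]]';  python3 - <<'E'
from h import *
st(); to([.615,0.005,.25],[0,90,0])
c=snap('side','s2.png')
E
```

```text
time_s: 7.65
tcp_pos: [0.5205, -0.0314, 0.3611]
eef_rot: [177.5, 46.7, 179.9]
contact_force: [1.2, -0.9, -4.3]
gripper_width: 0.046
gripper_force: 6.0
{'time_s': 7.65, 'tcp_pos': [0.521, -0.031, 0.361], 'eef_rot': [177.467, 46.687, 179.852], 'contact_force': [1.184, -0.883, -4.265], 'moment': [-0.227, 3.027, -0.014], 'gripper_width': 0.046, 'gripper_force': 5.999, 'joints': [16.249, -21.647, -58.205, 51.893, -11.941, -152.602]}
turn [  2.27 -43.3   -1.01] shift now [ 1.61  3.02 14.64] shift after [11.11  3.64  9.45]
```

View pics/s2.png

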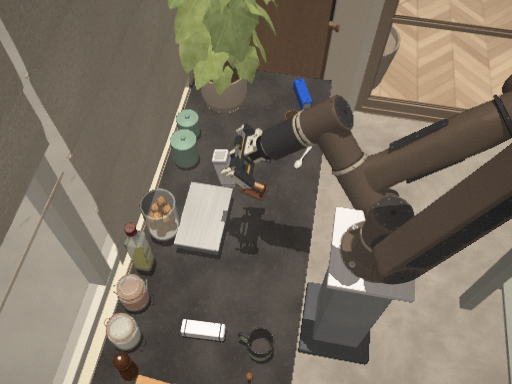

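```bash
cat > kin.py <<'E'
import numpy as np
from scipy.spatial.transform import Rotation as R
from scipy.optimize import least_squares
J=np.array([[82.1116,20.592,.634,-.021,-70.136,-16.504],[49.409,12.159,-20.832,-.001,-57.028,7.274],[49.49,17.096,-26.158,-.028,-46.807,7.315],[49.49,8.322,-14.331,-.026,-67.467,-137.016],[16.249,-21.647,-58.205,51.893,-11.941,-152.602]])
X=np.array([[.27863,.61432,.25061],[.481,.2666,.1814],[.4797,.2663,.103],[.4797,.2664,.2624],[.5205,-.0314,.3611]])
E=np.array([[179.9,0,-24.4],[180,0,-33.3],[179.943,.028,-33.215],[-179.93,-.1,-177.536],[177.467,46.687,179.852]])
ry=lambda a:R.from_euler('y',a,degrees=True); rz=lambda a:R.from_euler('z',a,degrees=True); rx=lambda a:R.from_euler('x',a,degrees=True)
def fk(q,p,s4=-1,s6=-1):
    a0,H,L1,L2,e,D=p
    A=rz(q[0]);B=A*ry(q[1]);C=A*ry(q[1]-q[2]);F=C*rx(s4*q[3])*ry(-q[4])
    x=A.apply([a0,0,H])+B.apply([0,0,L1])+C.apply([L2,0,e])+F.apply([D,0,0])
    return x,F*R.from_matrix([[0,0,1],[0,1,0],[-1,0,0]])*rz(s6*q[5])
def fit(s4,s6):
    f=lambda p:np.concatenate([fk(q,p,s4,s6)[0]-x for q,x in zip(J,X)])
    return least_squares(f,[0.1,.4,.4,.4,0.03,.25],bounds=([-.2,-.5,.1,.1,-.2,.05],[.4,1,1,1,.2,.6]))
if __name__=='__main__':
    for s4 in(1,-1):
        o=fit(s4,-1);print(s4,np.round(o.x,4),np.abs(o.fun).max())
        for q,e in zip(J,E): print(((fk(q,o.x,s4,-1)[1]).inv()*R.from_euler('xyz',e,degrees=True)).as_rotvec(degrees=True).round(1))
E
python3 kin.py
```

```text
1 [ 0.1856  0.3436  0.356   0.3448 -0.0438  0.2559] 0.20761349065858847
[ -0.  -0. -90.]
[  0.  -0. -90.]
[ -0.  -0. -90.]
[  0.    0.1 -90. ]
[  8.3  26.2 165.3]
-1 [ 0.0058  0.3496  0.7227  0.4365 -0.0295  0.6   ] 0.18835683705943473
[ -0.  -0. -90.]
[  0.  -0. -90.]
[  0.  -0. -90.]
[ -0.   0. -90.]
[ -0.   0. -90.]
```

```bash
python3 - <<'E'
from kin import *
for n in (4,5):
  for sg in (0,1):
    M=[];b=[]
    for q,x in zip(J[:n],X[:n]):
        A=rz(q[0]);B=A*ry(q[1]);C=A*ry(q[1]-q[2]) ;F=C*rx(-q[3])*ry(-q[4])
        if sg: C=A*ry(-q[2]); F=A*ry(q[1]-q[2])*rx(-q[3])*ry(-q[4])
        cols=[A.apply([1,0,0]),[0,0,1],B.apply([0,0,1]),C.apply([1,0,0]),C.apply([0,0,1]),F.apply([1,0,0])]
        if n==4: cols=cols[:5]
        M.append(np.array(cols).T);b.append(x)
    M=np.vstack(M);b=np.concatenate(b);s=np.linalg.lstsq(M,b,rcond=None)[0];print(n,sg,s.round(4),np.abs(M@s-b).max())
E
```

```text
4 0 [-6.000e-04 -1.553e-01  6.017e-01  4.633e-01  8.000e-04] 0.18986944893738478
4 1 [ 0.1159 -0.0728  0.5004  0.3564 -0.1248] 0.18946776096701162
5 0 [-0.0793  0.3524  0.8965  0.4799 -0.0227  0.763 ] 0.18583148637446195
5 1 [ 0.0986  0.7196  0.6959  0.3407 -0.1964  0.9135] 0.18497262430876213
```

```bash
python3 - <<'E'
from kin import *
M=[];b=[]
for q,x in zip(J,X):
    A=rz(q[0]);B=A*ry(q[1]);C=A*ry(q[1]-q[2]) ;F=C*rx(-q[3])*ry(-q[4])
    M.append(np.array([A.apply([1,0,0]),A.apply([0,1,0]),[0,0,1],B.apply([0,0,1]),C.apply([1,0,0]),C.apply([0,0,1]),F.apply([1,0,0]),F.apply([0,1,0])]).T);b.append(x)
M=np.vstack(M);b=np.concatenate(b);s=np.linalg.lstsq(M,b,rcond=None)[0];print(s.round(4),np.abs(M@s-b).max())
for k in ([0,1,2,3,4,5,6],):
    s=np.linalg.lstsq(M[:,k],b,rcond=None)[0];print(s.round(4),np.abs(M[:,k]@s-b).max())
E
```

```text
[-1.000e-04  1.000e-04  1.987e-01  6.016e-01  4.637e-01  0.000e+00
  3.529e-01 -1.919e-01] 3.7532132680817565e-05
[ 0.0503 -0.1719  0.3481  0.6321  0.4138 -0.0331  0.5149] 0.07549462131512572
```

```bash
cat > kin.py <<'E'
import numpy as np
from scipy.spatial.transform import Rotation as R
from scipy.optimize import least_squares
ry=lambda a:R.from_euler('y',a,degrees=True); rz=lambda a:R.from_euler('z',a,degrees=True); rx=lambda a:R.from_euler('x',a,degrees=True)
lo=np.array([-176.03,-82.01,-58.28,-173.87,-174.79,-173.66])+1;hi=np.array([176.03,121.73,71.71,95.51,-.11,173.66])-1
def fk(q):
    A=rz(q[0]);C=A*ry(q[1]-q[2]);F=C*rx(-q[3])*ry(-q[4])
    x=np.array([0,0,.1987])+(A*ry(q[1])).apply([0,0,.6016])+C.apply([.4637,0,0])+F.apply([.3529,-.1919,0])
    return x,F*R.from_matrix([[0,0,1],[0,1,0],[-1,0,0]])*rz(-q[5]-90)
def ik(p,Rt,n=12,seeds=()):
    g=np.random.default_rng(0);out=[]
    f=lambda q:np.concatenate([(fk(q)[0]-p)*100,(fk(q)[1].inv()*Rt).as_rotvec(degrees=True)/3])
    for q0 in list(seeds)+[g.uniform(lo,hi) for _ in range(n)]:
        o=least_squares(f,np.clip(q0,lo+.1,hi-.1),bounds=(lo,hi),max_nfev=60)
        if o.cost<1e-4 and not any(np.abs(o.x-k).max()<2 for k in out): out.append(o.x)
    return out
def pose(psi,tilt,xdown):
    "fingers heading psi, tilt deg below level; tool x down (or up)"
    z=rz(psi).apply([np.cos(np.radians(tilt)),0,-np.sin(np.radians(tilt))])
    y=rz(psi).apply([0,1,0]) if not xdown else rz(psi).apply([0,-1,0])
    # x = y cross z
    x=np.cross(y,z); 
    if (x[2]<0)!=bool(xdown): y=-y;x=-x
    return R.from_matrix(np.array([x,y,z]).T)
E
python3 - <<'E'
from kin import *
now=np.array([16.249,-21.647,-58.205,51.893,-11.941,-152.602]);print(fk(now)[0])
for psi in (0,45,-45,90,-90,135,-135):
  for xd in (1,0):
    for t in (0,20):
      for z in (.26,.135,):
        s=ik(np.array([.615,.005,z]),pose(psi,t,xd),6,[now])
        print(psi,xd,t,z,[k.round(0).astype(int).tolist() for k in s])
E
```

```text
[ 0.52058267 -0.03147319  0.36111839]
0 1 0 0.26 [[-35, 28, -57, -144, -86, 87]]
0 1 0 0.135 [[-34, 60, -56, -143, -111, 105]]
0 1 20 0.26 [[-24, 1, -41, -129, -30, 52]]
0 1 20 0.135 [[-33, 28, -54, -145, -64, 85]]
0 0 0 0.26 [[-35, 28, -57, -144, -86, -93]]
0 0 0 0.135 [[-34, 60, -56, -143, -111, -75]]
0 0 20 0.26 [[-24, 1, -41, -129, -30, -128]]
0 0 20 0.135 [[-33, 28, -54, -145, -64, -95]]
45 1 0 0.26 [[-37, 27, -21, -96, -84, 49]]
45 1 0 0.135 [[-37, 43, -21, -97, -87, 65]]
45 1 20 0.26 [[-27, 14, -17, -81, -65, 26]]
45 1 20 0.135 [[-30, 28, -21, -87, -65, 45]]
45 0 0 0.26 [[-37, 27, -21, -96, -84, -131]]
45 0 0 0.135 [[-37, 43, -21, -97, -87, -115]]
45 0 20 0.26 [[-27, 14, -17, -81, -65, -154]]
45 0 20 0.135 [[-30, 28, -21, -87, -65, -135]]
-45 1 0 0.26 []
-45 1 0 0.135 []
-45 1 20 0.26 []
-45 1 20 0.135 []
-45 0 0 0.26 []
-45 0 0 0.135 []
-45 0 20 0.26 []
-45 0 20 0.135 []
90 1 0 0.26 [[-26, 41, 11, -76, -112, 32]]
90 1 0 0.135 [[-25, 51, 11, -73, -109, 43]]
90 1 20 0.26 [[-21, 32, 11, -63, -101, 27]]
90 1 20 0.135 [[-21, 41, 8, -62, -95, 38]]
90 0 0 0.26 [[-26, 41, 11, -76, -1
[... 524 characters left out ...]
 40, -70, -144, 24]]
135 1 0 0.135 [[-10, 63, 39, -61, -138, 37]]
135 1 20 0.26 [[-7, 47, 37, -51, -132, 35]]
135 1 20 0.135 [[-6, 54, 33, -45, -124, 45]]
135 0 0 0.26 [[-12, 55, 40, -70, -144, -156]]
135 0 0 0.135 [[-10, 63, 39, -61, -138, -143]]
135 0 20 0.26 [[-7, 47, 37, -51, -132, -145]]
135 0 20 0.135 [[-6, 54, 33, -45, -124, -135]]
-135 1 0 0.26 [[28, 56, 11, 24, -133, 107]]
-135 1 0 0.135 [[28, 65, 12, 21, -126, 103]]
-135 1 20 0.26 [[28, 48, 13, 19, -122, 107]]
-135 1 20 0.135 [[28, 55, 10, 18, -113, 103]]
-135 0 0 0.26 [[28, 56, 11, 24, -133, -73]]
-135 0 0 0.135 [[28, 65, 12, 21, -126, -77]]
-135 0 20 0.26 [[28, 48, 13, 19, -122, -73]]
-135 0 20 0.135 [[28, 55, 10, 18, -113, -77]]
```

```bash
python3 - <<'E'
from kin import *
for psi in (90,60,-90):
  for t in (10,):
    for y in (.09,-.08):
     for z in (.135,):
      for q in ik(np.array([.615,.005+y,z]),pose(psi,t,1),6):
        A=rz(q[0]);C=A*ry(q[1]-q[2]);F=C*rx(-q[3])*ry(-q[4])
        e=np.array([0,0,.1987])+(A*ry(q[1])).apply([0,0,.6016]);w=e+C.apply([.4637,0,0]);v=w+F.apply([0,-.1919,0])
        print(psi,y,q.round(0),'elbow',e.round(2),'wc',w.round(3),'w2',v.round(3))
E
```

```text
90 0.09 [-17.  44.   5. -71. -96.  42.] elbow [ 0.4  -0.12  0.63] wc [ 0.743 -0.228  0.337] w2 [ 0.615 -0.253  0.196]
90 -0.08 [ -28.   49.   15.  -65. -107.   40.] elbow [ 0.4  -0.21  0.6 ] wc [ 0.738 -0.397  0.342] w2 [ 0.615 -0.423  0.196]
60 0.09 [-24.  37. -16. -88. -79.  52.] elbow [ 0.33 -0.15  0.68] wc [ 0.583 -0.264  0.312] w2 [ 0.441 -0.206  0.196]
60 -0.08 [-37.  40.  -5. -78. -87.  46.] elbow [ 0.31 -0.23  0.66] wc [ 0.572 -0.425  0.328] w2 [ 0.441 -0.376  0.196]
-90 0.09 [ 46.  50. -20.  43. -95. 104.] elbow [0.32 0.33 0.59] wc [0.429 0.451 0.151] w2 [0.615 0.443 0.196]
-90 -0.08 [ 33.  45. -35.  56. -86.  99.] elbow [0.36 0.23 0.62] wc [0.425 0.278 0.168] w2 [0.615 0.273 0.196]
```

```bash
cat >> kin.py <<'E'
def path(q,p0,R0,p1,R1,n=12):
    "straight interpolation, seeded IK; prints joints along"
    d=(R0.inv()*R1).as_rotvec()
    for i in range(1,n+1):
        t=i/n; s=ik(p0+(p1-p0)*t,R0*R.from_rotvec(d*t),0,[q])
        if not s: print('lost at',t);return q
        j=np.abs(s[0]-q).max(); q=s[0]
        if j>40: print('jump',t,j)
    print(q.round(0)); return q
E
python3 - <<'E'
from kin import *
q=np.array([16.249,-21.647,-58.205,51.893,-11.941,-152.602]);p,R0=fk(q)
down=R.from_euler('xyz',[180,0,180],degrees=True)
a=np.array([.55,-.03,.33]);q=path(q,p,R0,a,down)
d2=R.from_euler('xyz',[180,0,-120],degrees=True)
q=path(q,a,down,a,d2)
q1=path(q,a,d2,a,pose(60,10,1))
b=np.array([.615,.10,.25]);q2=path(q1,a,pose(60,10,1),b,pose(60,10,1))
q2=path(q2,b,pose(60,10,1),b-[0,0,.11],pose(60,10,1))
print((d2.inv()*pose(60,10,1)).as_rotvec(degrees=True))
E
```

```text
[  17.    6.   -8.   -0.  -76. -107.]
[ 17.   6.  -8.  -0. -76. -47.]
[-37.  17. -11. -78. -91.  29.]
[-23.  24. -15. -86. -78.  38.]
[-24.  36. -16. -89. -78.  52.]
[ 2.76352066e-14 -8.00000000e+01  1.58278178e-14]
```

```bash
python3 -m crank '[[[0,8,0],[0,0,0],1],[[0,8,0],[0,0,0],1],[[0,8,0],[0,0,0],1],[[0,8,0],[0,0,0],1],[[0,8,0],[0,0,0],1],[[0,7,0],[0,0,0],1],[[0,0,0],[0,0,0],1]]' ; python3 -m crank '[[[0,0,-7.5],[0,0,0],1],[[0,0,-7.5],[0,0,0],1],[[0,0,-7.5],[0,0,0],1],[[0,0,-7.5],[0,0,0],1],[[0,0,-7.5],[0,0,0],1],[[0,0,-7.5],[0,0,0],1],[[0,0,-7.5],[0,0,0],1],[[0,0,-7.5],[0,0,0],1]]';  python3 - <<'E'
from h import *
st(); to([.55,-.03,.33],[180,0,-120])
E
```

```text
time_s: 8.4
tcp_pos: [0.5318, -0.0445, 0.3642]
eef_rot: [179.4, 6.0, -179.8]
contact_force: [0.1, 0.8, -4.9]
gripper_width: 0.0458
gripper_force: 6.0
time_s: 9.2
tcp_pos: [0.529, -0.0454, 0.366]
eef_rot: [-174.6, 3.8, -119.3]
contact_force: [0.5, -0.2, -3.1]
gripper_width: 0.0462
gripper_force: 6.0
{'time_s': 9.2, 'tcp_pos': [0.529, -0.045, 0.366], 'eef_rot': [-174.642, 3.832, -119.324], 'contact_force': [0.494, -0.206, -3.107], 'moment': [0.09, 0.404, 0.04], 'gripper_width': 0.046, 'gripper_force': 5.996, 'joints': [17.17, -0.353, -11.3, 1.317, -72.594, -46.996]}
turn [-5.33  3.86  0.5 ] shift now [-2.12 -0.73  3.83] shift after [-2.38 -1.05  3.6 ]
```

```bash
python3 -m crank '[[[-5.3,3.9,0.5],[0,0,0],1],[[0,0,0],[-2.3,-1,3.6],1],[[0,-8,0],[0,0,0],1],[[0,-8,0],[0,0,0],1],[[0,-8,0],[0,0,0],1],[[0,-8,0],[0,0,0],1],[[0,-8,0],[0,0,0],1],[[0,-8,0],[0,0,0],1]]' ; python3 -m crank '[[[0,-8,0],[0,0,0],1],[[0,-8,0],[0,0,0],1],[[0,-8,0],[0,0,0],1],[[0,-8,0],[0,0,0],1],[[0,0,0],[0,0,0],1],[[0,0,0],[0,0,0],1]]';  python3 - <<'E'
from h import *
from kin import pose
st(); e=pose(60,10,1).as_euler('xyz',degrees=True);print(e);to([.615,.095,.25],e)
snap('side','s3.png');cv2.imwrite('pics/s3c.png',cv2.resize(cv2.imread('pics/s3.png')[100:320,130:330],None,fx=2.7,fy=2.7))
E
```

```text
time_s: 10.0
tcp_pos: [0.55, -0.0303, 0.332]
eef_rot: [-179.7, 48.4, -120.1]
contact_force: [-0.8, 0.8, -5.8]
gripper_width: 0.0462
gripper_force: 6.0
time_s: 10.6
tcp_pos: [0.5503, -0.0321, 0.3298]
eef_rot: [179.4, 79.8, -121.0]
contact_force: [0.5, -0.5, -2.9]
gripper_width: 0.0459
gripper_force: 6.0
{'time_s': 10.6, 'tcp_pos': [0.55, -0.032, 0.33], 'eef_rot': [179.398, 79.83, -121.006], 'contact_force': [0.458, -0.477, -2.923], 'moment': [-3.959, 2.186, -0.014], 'gripper_width': 0.046, 'gripper_force': 6.0, 'joints': [-36.952, 17.002, -10.764, -77.958, -90.987, 28.346]}
[-180.   80. -120.]
turn [-0.39 -0.17 -0.18] shift now [ 5.35  0.84 15.42] shift after [ 5.39  0.75 15.41]
```

View pics/s3c.png

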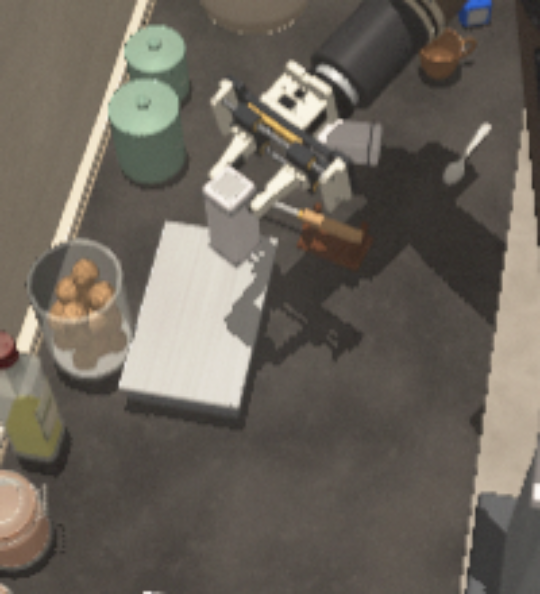

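The tin hangs near upright between the fingers, with its top at crop (230,190). I'll measure its tilt and height from the side depth.

```bash
cat >> h.py <<'E'
def tin(c=None):
    "held tin: tilt of its side faces and top height, from side depth"
    c=c or snap('side'); P=cloud(c); s=r.get_state()
    A=R.from_euler('xyz',s['eef_rot'],degrees=True); g=s['tcp_pos']+A.apply([0,0,.006])
    Q=P.reshape(-1,3)-g; L=A.inv().apply(Q)
    m=(abs(L[:,1])<.019)&(np.hypot(Q[:,0],Q[:,1])<.06)&(Q[:,2]>.03)&(Q[:,2]<.1)
    q=Q[m]; ok=q[:,2]>np.nanpercentile(q[:,2],98)-.012; t=q[ok]
    x=np.c_[t[:,:2],np.ones(len(t))]; k=np.linalg.lstsq(x,t[:,2],rcond=None)[0]
    print('grasp',g.round(4),'top n',len(t),'top centre rel grasp',t.mean(0).round(4),'slope deg xy',np.degrees(np.arctan(k[:2])).round(1))
E
python3 - <<'E'
from h import *
tin()
E
```

```text
grasp [ 0.5536 -0.0262  0.3313] top n 26 top centre rel grasp [-0.0264 -0.0442  0.0416] slope deg xy [-2.8 -3.9]
```

```bash
python3 - <<'E'
from h import *
s=r.get_state();c=snap('side');P=cloud(c)
A=R.from_euler('xyz',s['eef_rot'],degrees=True); g=s['tcp_pos']+A.apply([0,0,.006])
Q=P[155:205:4,200:232:4]-g
for row in Q: print(' '.join('(%d,%d,%d)'%tuple(np.nan_to_num(v*1000)) for v in row))
E
```

```text
(154,-270,-334) (138,-272,-333) (122,-273,-330) (106,-278,-333) (18,-36,17) (7,-41,13) (1,-68,-21) (-13,-63,-10)
(151,-255,-340) (132,-247,-324) (117,-254,-330) (28,-20,15) (17,-26,9) (6,-35,0) (53,-263,-325) (36,-261,-318)
(145,-231,-332) (126,-226,-321) (38,-7,7) (22,1,25) (10,0,26) (66,-246,-333) (50,-246,-329) (35,-250,-330)
(140,-213,-334) (125,-215,-333) (31,18,26) (19,16,26) (6,15,27) (-4,12,26) (46,-228,-331) (-27,2,18)
(135,-192,-331) (43,27,13) (28,31,23) (17,27,20) (4,28,25) (-7,25,24) (-17,12,8) (-29,12,12)
(130,-172,-329) (115,-177,-331) (29,34,5) (13,41,20) (1,40,22) (-6,25,2) (-21,31,15) (-30,17,-2)
(125,-152,-325) (109,-153,-322) (31,30,-23) (15,42,-2) (1,44,5) (-7,29,-14) (-16,15,-32) (18,-171,-323)
(107,-97,-265) (94,-103,-270) (36,22,-61) (18,36,-35) (2,45,-15) (-5,29,-38) (-15,16,-55) (16,-160,-335)
(104,-82,-268) (89,-85,-268) (74,-86,-266) (20,32,-65) (3,46,-37) (-4,29,-61) (-14,14,-82) (2,-101,-268)
(101,-68,-273) (86,-69,-271) (70,-67,-263) (24,27,-98) (6,39,-73) (-5,33,-79) (-13,14,-107) (-1,-85,-269)
(95,-46,-265) (81,-50,-266) (66,-50,-261) (52,-54,-264) (7,41,-95) (-4,34,-104) (9,-64,-268) (-5,-64,-263)
(91,-30,-265) (76,-31,-263) (62,-35,-264) (49,-42,-272) (35,-45,-272) (20,-44,-266) (6,-50,-271) (-8,-49,-266)
(88,-15,-268) (73,-17,-268) (58,-18,-264) (44,-21,-264) (30,-23,-264) (17,-32,-274) (2,-31,-267) (-12,-29,-260)
```

The tin slid about 45 mm down in the light grip and sits 20 mm ahead of the grasp point, but it is upright and heavy end down. I'll tighten to 20 N and place it at the far end of the platform.

```bash
python3 -m crank '[[[0,0,0],[0,0,0],1],[[0,0,0],[0,0,0],1]]' 20 >/dev/null; python3 - <<'E'
from h import *
to([.602,.067,.24],[180,80,-120])
E
```

```text
turn [-0.37 -0.01  0.28] shift now [ 7.24  0.56 12.53] shift after [ 7.24  0.44 12.53]
```

```bash
python3 -m crank '[[[0,0,0],[0,0,3.13],1],[[0,0,0],[1,0.2,3.13],1],[[0,0,0],[2,0.2,3.13],1],[[0,0,0],[2.2,0.15,3.13],1],[[0,0,0],[2,0,0],1],[[0,0,0],[1.5,0,0.3],1],[[0,0,0],[1.5,0,0.3],1],[[0,0,0],[0.6,0,0.3],1]]'; python3 -m crank '[[[0,0,0],[0,0,0],1],[[0,0,0],[0,0,0],1]]'; python3 - <<'E'
from h import *
st()
s=r.get_state();c=snap('side','s4.png');P=cloud(c).reshape(-1,3)
A=R.from_euler('xyz',s['eef_rot'],degrees=True); g=s['tcp_pos']
d=P-g-[.013,.023,0]
t=P[(abs(d[:,0])<.03)&(abs(d[:,1])<.03)&(d[:,2]>.008)]
print(g,len(t),np.percentile(t[:,2],[50,90,98]),t.mean(0)); to([.602,.067,.177],[180,80,-120])
cv2.imwrite('pics/s4c.png',cv2.resize(cv2.imread('pics/s4.png')[100:320,130:330],None,fx=2.7,fy=2.7))
E
```

```text
time_s: 11.75
tcp_pos: [0.6034, 0.0687, 0.2011]
eef_rot: [-179.4, 80.0, -119.8]
contact_force: [0.7, 0.1, -3.1]
gripper_width: 0.046
gripper_force: 20.0
time_s: 11.95
tcp_pos: [0.6038, 0.0684, 0.203]
eef_rot: [-178.7, 80.1, -119.1]
contact_force: [0.6, 0.2, -3.4]
gripper_width: 0.0456
gripper_force: 20.0
{'time_s': 11.95, 'tcp_pos': [0.604, 0.068, 0.203], 'eef_rot': [-178.677, 80.062, -119.091], 'contact_force': [0.599, 0.217, -3.399], 'moment': [-3.81, 2.183, 0.005], 'gripper_width': 0.046, 'gripper_force': 19.998, 'joints': [-26.649, 28.863, -15.767, -85.515, -80.358, 44.154]}
[0.6037977  0.06844062 0.20298446] 223 [0.22538104 0.23064627 0.23282155] [0.61794301 0.09440581 0.22432765]
turn [-0.44  0.07  0.19] shift now [2.62 0.1  0.25] shift after [2.62 0.09 0.25]
```

View pics/s4c.png

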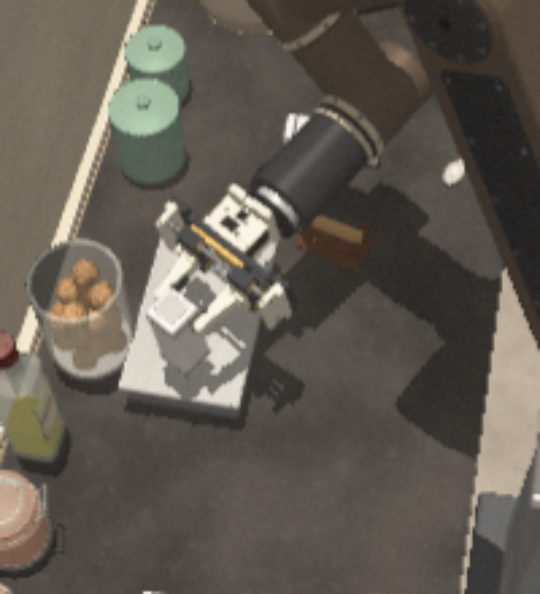

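Tin hangs above the platform, top at crop (178,308), with a slight lean. I'll lower it until contact.

```bash
python3 -m crank '[[[0,0,0],[1,0,0.15],1],[[0,0,0],[0.6,0,0.1],1],[[0,0,0],[0.2,0,0],1],[[0,0,0],[0,0,0],1]]'; python3 -m crank '[[[0,0,0],[0.2,0,0],1],[[0,0,0],[0,0,0],1]]';python3 -m crank '[[[0,0,0],[0.2,0,0],1],[[0,0,0],[0,0,0],1]]';python3 -m crank '[[[0,0,0],[0.2,0,0],1],[[0,0,0],[0,0,0],1]]';python3 -m crank '[[[0,0,0],[0.2,0,0],1],[[0,0,0],[0,0,0],1]]'
```

```text
time_s: 12.4
tcp_pos: [0.6031, 0.0677, 0.1834]
eef_rot: [-179.4, 80.1, -119.9]
contact_force: [-0.0, 0.4, -4.0]
gripper_width: 0.0459
gripper_force: 20.0
time_s: 12.6
tcp_pos: [0.6031, 0.0674, 0.182]
eef_rot: [-179.1, 80.1, -119.5]
contact_force: [-0.3, 0.4, -3.4]
gripper_width: 0.0455
gripper_force: 20.0
time_s: 12.8
tcp_pos: [0.6031, 0.0672, 0.1809]
eef_rot: [-178.7, 80.1, -119.1]
contact_force: [-1.3, -1.7, 1.6]
gripper_width: 0.0461
gripper_force: 20.0
time_s: 13.0
tcp_pos: [0.603, 0.0671, 0.1807]
eef_rot: [-178.3, 80.3, -118.7]
contact_force: [-4.4, -2.7, 10.4]
gripper_width: 0.0462
gripper_force: 20.0
time_s: 13.2
tcp_pos: [0.6031, 0.0671, 0.1804]
eef_rot: [-177.8, 80.5, -118.1]
contact_force: [-4.2, -4.4, 17.9]
gripper_width: 0.0459
gripper_force: 20.0
```

```bash
python3 -m crank '[[[0,0,0],[-0.1,0,0],1],[[0,0,0],[0,0,0],1],[[0,0,0],[0,0,0],1]]' 3; python3 -m crank '[[[0,0,0],[0,0,0],-0.1],[[0,0,0],[0,0,0],-0.2],[[0,0,0],[0,0,0],-0.3],[[0,0,0],[0,0,0],-0.45],[[0,0,0],[0,0,0],-0.45],[[0,0,0],[0,0,0],-0.45]]' 3; python3 - <<'E'
from h import *
st()
c=snap('side','s5.png');P=cloud(c)
cv2.imwrite('pics/s5c.png',cv2.resize(cv2.imread('pics/s5.png')[180:260,160:260],None,fx=6,fy=6))
Q=P.reshape(-1,3);t=Q[(abs(Q[:,0]-.617)<.05)&(abs(Q[:,1]-.092)<.05)&(Q[:,2]>.19)&(Q[:,2]<.22)]
print(len(t),cv2.minAreaRect(np.float32(t[:,:2]*1000)),np.percentile(t[:,2],[5,50,95]))
E
```

```text
time_s: 13.5
tcp_pos: [0.6029, 0.0668, 0.1782]
eef_rot: [-178.6, 80.1, -119.0]
contact_force: [-1.0, -1.4, 4.7]
gripper_width: 0.0458
gripper_force: 3.0
time_s: 14.1
tcp_pos: [0.6026, 0.0668, 0.1771]
eef_rot: [-179.1, 80.1, -119.5]
contact_force: [-0.0, -0.3, -0.5]
gripper_width: 0.0633
gripper_force: 0.0
{'time_s': 14.1, 'tcp_pos': [0.603, 0.067, 0.177], 'eef_rot': [-179.071, 80.053, -119.494], 'contact_force': [-0.004, -0.346, -0.548], 'moment': [-2.817, 1.594, 0.011], 'gripper_width': 0.063, 'gripper_force': 0.0, 'joints': [-27.002, 31.776, -16.109, -85.809, -80.346, 47.395]}
219 ((609.5465087890625, 82.46841430664062), (57.39553451538086, 87.96442413330078), 69.0424575805664) [0.19097455 0.20275228 0.20837194]
```

View pics/s5c.png

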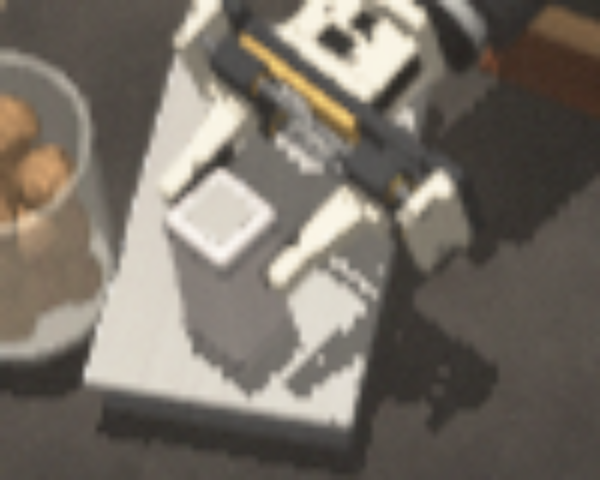

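Tin 1 stands on the platform, fully released, with its top at 0.203 m as expected for 0.062 + 0.140. Next: retreat, return to tool-down and head for tin A.

```bash
python3 -m crank '[[[0,0,0],[0,0,-1],-0.45],[[0,0,0],[0,0,-3],-0.45],[[0,0,0],[0,0,-4],-0.45],[[0,0,0],[0,0,-4],-0.45],[[0,0,0],[-4,0,0],-0.45],[[0,0,0],[-4,0,0],-0.45],[[0,0,0],[-4,0,0],-0.45],[[0,0,0],[-3,0,0],-1]]'; python3 -m crank '[[[0,8,0],[0,0,0],-1],[[0,8,0],[0,0,0],-1],[[0,8,0],[0,0,0],-1],[[0,8,0],[0,0,0],-1],[[0,8,0],[0,0,0],-1],[[0,8,0],[0,0,0],-1],[[0,8,0],[0,0,0],-1],[[0,8,0],[0,0,0],-1]]';python3 -m crank '[[[0,8,0],[0,0,0],-1],[[0,8,0],[0,0,0],-1],[[0,0,8],[0,0,0],-1],[[0,0,8],[0,0,0],-1],[[0,0,8],[0,0,0],-1],[[0,0,8],[0,0,0],-1],[[0,0,8],[0,0,0],-1],[[0,0,8],[0,0,0],-1]]' ;python3 - <<'E'
from h import *
st()
c=snap('side');P=cloud(c).reshape(-1,3)
def f(x,y,z0,z1,w):
    t=P[(abs(P[:,0]-x)<w)&(abs(P[:,1]-y)<w)&(P[:,2]>z0)&(P[:,2]<z1)]
    print(len(t),cv2.minAreaRect(np.float32(t[:,:2]*1000)) if len(t) else '',np.median(t[:,2]))
f(.617,.092,.195,.215,.06);f(.531,.397,.03,.06,.12);f(.498,-.3315,.03,.06,.12)
to([.498,-.3315,.2],[180,0,-177.6])
E
```

```text
time_s: 14.95
tcp_pos: [0.5551, -0.013, 0.3483]
eef_rot: [-178.2, 80.0, -118.7]
contact_force: [-0.5, 0.1, 0.2]
gripper_width: 0.0671
gripper_force: 0.0
time_s: 15.75
tcp_pos: [0.5554, -0.0133, 0.3478]
eef_rot: [-179.6, 15.8, -120.3]
contact_force: [-1.1, -1.6, -1.7]
gripper_width: 0.0881
gripper_force: 0.0
time_s: 16.55
tcp_pos: [0.5551, -0.0134, 0.3458]
eef_rot: [-179.9, 0.1, -168.8]
contact_force: [0.2, 0.4, -0.6]
gripper_width: 0.0874
gripper_force: 0.0
{'time_s': 16.55, 'tcp_pos': [0.555, -0.013, 0.346], 'eef_rot': [-179.906, 0.138, -168.792], 'contact_force': [0.174, 0.356, -0.559], 'moment': [0.041, -0.146, -0.062], 'gripper_width': 0.087, 'gripper_force': 0.0, 'joints': [18.9, 6.382, -5.847, 0.114, -77.647, -97.717]}
182 ((612.8311157226562, 83.65923309326172), (47.241859436035156, 48.56558609008789), 58.5778694152832) 0.2034985804090933
677 ((507.6945495605469, 396.3298034667969), (187.78689575195312, 47.88334274291992), 3.9267525672912598) 0.0459690801695416
0  nan
turn [-0.08  0.15  8.32] shift now [ 11.56 -30.17  14.6 ] shift after [  7.03 -31.55  14.58]
  return _methods._mean(a, axis=axis, dtype=dtype,
  ret = ret.dtype.type(ret / rcount)
```

```bash
python3 -m crank '[[[0,0,8.3],[0,0,0],-1],[[0,0,0],[1,-4.5,2],-1],[[0,0,0],[1,-4.5,2],-1],[[0,0,0],[1,-4.5,2],-1],[[0,0,0],[1,-4.5,2],-1],[[0,0,0],[1,-4.5,2],-1],[[0,0,0],[1,-4.5,2],-1],[[0,0,0],[1,-4.5,2],-1]]' >/dev/null; python3 -m crank '[[[0,0,0],[0,0,0],-1],[[0,0,0],[0,0,0],-1]]';python3 - <<'E'
from h import *
st()
for n in('side','wrist'):
    P=cloud(snap(n)).reshape(-1,3)
    t=P[(abs(P[:,0]-.498)<.11)&(abs(P[:,1]+.3315)<.08)&(P[:,2]>.035)&(P[:,2]<.055)]
    print(n,len(t),cv2.minAreaRect(np.float32(t[:,:2]*1000)) if len(t) else '')
to([.498,-.3315,.033],[180,0,-177.6])
E
```

```text
time_s: 17.6
tcp_pos: [0.5031, -0.3311, 0.2055]
eef_rot: [-180.0, 0.1, -176.8]
contact_force: [-0.4, -0.3, 0.5]
gripper_width: 0.0874
gripper_force: 0.0
{'time_s': 17.6, 'tcp_pos': [0.503, -0.331, 0.206], 'eef_rot': [-179.981, 0.054, -176.772], 'contact_force': [-0.404, -0.347, 0.486], 'moment': [0.086, -0.212, -0.073], 'gripper_width': 0.087, 'gripper_force': 0.0, 'joints': [-14.778, 15.641, -12.624, 0.002, -61.677, -71.995]}
side 343 ((498.76251220703125, -331.94024658203125), (142.9900665283203, 52.59833908081055), 3.957033157348633)
wrist 5914 ((497.2477722167969, -335.4443664550781), (139.35145568847656, 46.71436309814453), 2.7902767658233643)
turn [-0.07  0.2   0.95] shift now [ 0.71 -0.13 17.39] shift after [ 0.65 -0.16 17.39]
```

```bash
python3 -m crank '[[[0,0,0.5],[0.6,-0.25,3],-1],[[0,0,0],[0,0,3],-1],[[0,0,0],[0,0,3],-1],[[0,0,0],[0,0,3],-1],[[0,0,0],[0,0,3],-1],[[0,0,0],[0,0,1.4],-1],[[0,0,0],[0,0,1],-1],[[0,0,0],[0,0,0],1]]' 4 ; python3 -m crank '[[[0,0,0],[0,0,0],1],[[0,0,0],[0,0,0],1],[[0,0,0],[0,0,0],1],[[0,0,0],[0,0,0],1],[[0,0,0],[0,0,-1],1],[[0,0,0],[0,0,-1],1],[[0,0,0],[0,0,-1],1],[[0,0,0],[0,0,0],1]]' 4; cat >> h.py <<'E'
def sag():
    s=r.get_state();P=cloud(snap('wrist')).reshape(-1,3)
    L=R.from_euler('xyz',s['eef_rot'],degrees=True).inv().apply(P-s['tcp_pos'])
    l=L[(abs(L[:,1])<.02)&(L[:,0]>.0)&(L[:,0]<.1)&(L[:,2]<s['tcp_pos'][2]-.01)&(L[:,2]>-.04)]
    for a in np.arange(0,.09,.01):
        k=(l[:,0]>a)&(l[:,0]<=a+.01)
        if k.sum(): print(round(a,2),k.sum(),np.round(np.percentile(l[k,2],[5,50,95]),3))
E
python3 - <<'E'
from h import *
st();sag()
E
```

```text
time_s: 18.5
tcp_pos: [0.4993, -0.332, 0.0322]
eef_rot: [-180.0, 0.1, -177.1]
contact_force: [-1.1, -0.4, 0.4]
gripper_width: 0.0838
gripper_force: 0.0
time_s: 19.3
tcp_pos: [0.5, -0.3329, 0.0644]
eef_rot: [-179.9, 0.3, -177.2]
contact_force: [-0.1, 0.1, -3.3]
gripper_width: 0.046
gripper_force: 4.0
{'time_s': 19.3, 'tcp_pos': [0.5, -0.333, 0.064], 'eef_rot': [-179.891, 0.334, -177.195], 'contact_force': [-0.069, 0.121, -3.313], 'moment': [-0.007, -0.145, -0.001], 'gripper_width': 0.046, 'gripper_force': 4.0, 'joints': [-15.033, 23.837, -21.839, 0.002, -43.973, -72.163]}
0.0 7 [-0.004 -0.004 -0.003]
0.01 1603 [-0.006 -0.005 -0.004]
0.02 1756 [-0.007 -0.006 -0.005]
0.03 1908 [-0.008 -0.007 -0.006]
0.04 2060 [-0.009 -0.008 -0.007]
0.05 2208 [-0.01  -0.009 -0.008]
0.06 2313 [-0.01  -0.009 -0.004]
0.07 412 [-0.003  0.009  0.028]
```

```bash
python3 -m crank '[[[0,0,0],[0,0,-1],1],[[0,0,0],[0,0,0],1],[[0,0,0],[0,0,0],1],[[0,0,0],[0,0,0],1]]' 3; python3 - <<'E'
from h import *
st();sag()
E
```

```text
time_s: 19.75
tcp_pos: [0.499, -0.3327, 0.0726]
eef_rot: [-179.9, 0.2, -177.2]
contact_force: [-2.6, 1.3, 3.4]
gripper_width: 0.0463
gripper_force: 3.0
{'time_s': 19.75, 'tcp_pos': [0.499, -0.333, 0.073], 'eef_rot': [-179.941, 0.193, -177.207], 'contact_force': [-2.6, 1.32, 3.447], 'moment': [0.099, 0.67, 0.049], 'gripper_width': 0.046, 'gripper_force': 3.0, 'joints': [-15.043, 23.233, -21.438, -0.004, -45.127, -72.161]}
0.0 52 [-0.004 -0.004 -0.003]
0.01 1364 [-0.009 -0.007 -0.004]
0.02 1595 [-0.013 -0.011 -0.009]
0.03 1895 [-0.018 -0.016 -0.013]
0.04 2281 [-0.023 -0.021 -0.018]
0.05 2826 [-0.025 -0.024 -0.023]
0.06 2766 [-0.023 -0.016 -0.006]
0.07 1129 [-0.004  0.002  0.008]
```

Its +x end rose, so the heavy end is the other one (−x tool). I'll set it down, turn the hand half round and regrip firmly.

```bash
python3 -m crank '[[[0,0,0],[0,0,1],1],[[0,0,0],[0,0,1],1],[[0,0,0],[0,0,1],1],[[0,0,0],[0,0,0.9],1],[[0,0,0],[0,0,0],1],[[0,0,0],[0,0,0],-0.2],[[0,0,0],[0,0,0],-0.5],[[0,0,0],[0,0,0],-1]]'; python3 -m crank '[[[0,0,0],[0,0,0],-1],[[0,0,0],[0,0,-3],-1],[[0,0,0],[0,0,-4],-1],[[0,0,-8],[0,0,0],-1],[[0,0,-8],[0,0,0],-1],[[0,0,-8],[0,0,0],-1],[[0,0,-8],[0,0,0],-1],[[0,0,-8],[0,0,0],-1]]' >/dev/null; for i in 1 2; do python3 -m crank '[[[0,0,-8.2],[0,0,0],-1],[[0,0,-8.2],[0,0,0],-1],[[0,0,-8.2],[0,0,0],-1],[[0,0,-8.2],[0,0,0],-1],[[0,0,-8.2],[0,0,0],-1],[[0,0,-8.2],[0,0,0],-1],[[0,0,-8.2],[0,0,0],-1],[[0,0,-8.2],[0,0,0],-1]]'; done; python3 -m crank '[[[0,0,-5],[0,0,0],-1],[[0,0,-4],[0,0,0],-1],[[0,0,0],[0,0,-4],-1],[[0,0,0],[0,0,0],-1]]'; python3 - <<'E'
from h import *
for n in('side','wrist'):
    P=cloud(snap(n)).reshape(-1,3)
    t=P[(abs(P[:,0]-.498)<.11)&(abs(P[:,1]+.3315)<.08)&(P[:,2]>.035)&(P[:,2]<.055)]
    print(n,len(t),cv2.minAreaRect(np.float32(t[:,:2]*1000)) if len(t) else '')
st()
E
```

```text
time_s: 20.6
tcp_pos: [0.4995, -0.3326, 0.0337]
eef_rot: [-179.9, 0.2, -177.2]
contact_force: [0.7, 0.1, -0.1]
gripper_width: 0.063
gripper_force: 0.0
time_s: 22.2
tcp_pos: [0.4989, -0.3325, 0.1037]
eef_rot: [-179.8, -0.1, -71.3]
contact_force: [-1.0, 0.2, 0.3]
gripper_width: 0.0878
gripper_force: 0.0
time_s: 23.0
tcp_pos: [0.499, -0.3325, 0.1037]
eef_rot: [180.0, -0.2, -5.7]
contact_force: [1.2, 0.4, 0.2]
gripper_width: 0.0878
gripper_force: 0.0
time_s: 23.4
tcp_pos: [0.5013, -0.3338, 0.1482]
eef_rot: [179.7, -0.5, 3.1]
contact_force: [-0.6, -0.4, 0.4]
gripper_width: 0.0875
gripper_force: 0.0
side 317 ((479.50439453125, -332.5361328125), (140.46728515625, 50.20417022705078), 3.438699960708618)
wrist 6861 ((480.347900390625, -334.5171813964844), (139.75942993164062, 46.5456428527832), 3.0546889305114746)
{'time_s': 23.5, 'tcp_pos': [0.499, -0.333, 0.145], 'eef_rot': [179.902, -0.341, 2.984], 'contact_force': [-0.01, -1.456, -0.92], 'moment': [0.006, 0.047, 0.019], 'gripper_width': 0.087, 'gripper_force': 0.0, 'joints': [-15.035, 18.481, -17.365, -0.015, -53.799, 108.028]}
```

```bash
python3 -m crank '[[[0,0.3,0],[-1.9,0.1,3],-1],[[0,0,0],[0,0,3],-1],[[0,0,0],[0,0,3],-1],[[0,0,0],[0,0,1.4],-1],[[0,0,0],[0,0,0.9],-1],[[0,0,0],[0,0,0],1],[[0,0,0],[0,0,0],1],[[0,0,0],[0,0,0],1]]' 30 ; python3 -m crank '[[[0,0,0],[0,0,0],1],[[0,0,0],[0,0,0],1],[[0,0,0],[0,0,-1],1],[[0,0,0],[0,0,-3],1],[[0,0,0],[0,0,-4],1],[[0,0,0],[0,0,-4],1],[[0,0,0],[0,0,-4],1],[[0,0,0],[0,0,-4],1]]'; python3 -m crank '[[[0,0,0],[0,0,-4],1],[[0,0,0],[0,0,-4],1],[[0,0,0],[0,0,-2],1],[[0,0,0],[1.6,-4.5,0],1],[[0,0,0],[1.6,-4.5,0],1],[[0,0,0],[1.6,-4.5,0],1],[[0,0,0],[1.6,-4.5,0],1],[[0,0,0],[0,-4.5,0],1]]'; python3 - <<'E'
from h import *
st();sag(); to([.55,-.03,.33],[180,0,-120])
E
```

```text
time_s: 24.3
tcp_pos: [0.4813, -0.3347, 0.0313]
eef_rot: [179.9, -0.6, 3.0]
contact_force: [1.1, -0.8, -0.1]
gripper_width: 0.069
gripper_force: 0.0
time_s: 25.1
tcp_pos: [0.478, -0.334, 0.2323]
eef_rot: [180.0, -0.4, 3.0]
contact_force: [1.2, -0.7, -4.1]
gripper_width: 0.0456
gripper_force: 30.0
time_s: 25.9
tcp_pos: [0.5305, -0.1043, 0.3304]
eef_rot: [180.0, -0.4, 3.0]
contact_force: [-0.0, 0.8, -3.7]
gripper_width: 0.0459
gripper_force: 30.0
{'time_s': 25.9, 'tcp_pos': [0.531, -0.104, 0.33], 'eef_rot': [179.975, -0.427, 2.991], 'contact_force': [-0.0, 0.788, -3.68], 'moment': [0.073, -0.063, 0.002], 'gripper_width': 0.046, 'gripper_force': 29.988, 'joints': [9.707, 5.105, -9.232, 0.078, -75.242, 83.264]}
0.0 160 [-0.008 -0.007 -0.006]
0.01 1739 [-0.008 -0.007 -0.006]
0.02 1846 [-0.008 -0.007 -0.005]
0.03 1963 [-0.007 -0.006 -0.005]
0.04 2086 [-0.007 -0.006 -0.005]
0.05 2157 [-0.007 -0.006 -0.005]
0.06 2257 [-0.007 -0.005  0.001]
0.07 180 [0.268 0.269 0.271]
0.08 240 [0.268 0.269 0.271]
turn [ -0.56  -0.14 123.11] shift now [ 2.41 -6.82  0.08] shift after [-7.03  1.71  0.05]
```

Firm grip keeps the tin level, with the +x end slightly lower, which confirms the heavy end. Next: turn and tilt by 88°.

```bash
python3 -m crank '[[[0,0,8.2],[0,0,0],1],[[0,0,8.2],[0,0,0],1],[[0,0,8.2],[0,0,0],1],[[0,0,8.2],[0,0,0],1],[[0,0,8.2],[0,0,0],1],[[0,0,8.2],[0,0,0],1],[[0,0,8.2],[0,0,0],1],[[0,0,8.2],[0,0,0],1]]' >/dev/null; python3 -m crank '[[[0,0,8.2],[0,0,0],1],[[0,0,8.2],[0,0,0],1],[[0,0,8.2],[0,0,0],1],[[0,0,8.2],[0,0,0],1],[[0,0,8.2],[0,0,0],1],[[0,0,8.2],[0,0,0],1],[[0,0,8.2],[0,0,0],1],[[0,0,0],[-3.5,0.9,0],1]]' >/dev/null;  python3 -m crank '[[[0,0,0],[-3.5,0.8,0],1],[[0,-8,0],[0,0,0],1],[[0,-8,0],[0,0,0],1],[[0,-8,0],[0,0,0],1],[[0,-8,0],[0,0,0],1],[[0,-8,0],[0,0,0],1],[[0,-8,0],[0,0,0],1],[[0,-8,0],[0,0,0],1]]'; python3 -m crank '[[[0,-8,0],[0,0,0],1],[[0,-8,0],[0,0,0],1],[[0,-8,0],[0,0,0],1],[[0,-8,0],[0,0,0],1],[[0,0,0],[0,0,0],1],[[0,0,0],[0,0,0],1]]'; python3 - <<'E'
from h import *
st()
s=r.get_state();P=cloud(snap('side')).reshape(-1,3)-s['tcp_pos']
A=R.from_euler('xyz',s['eef_rot'],degrees=True);ax=A.as_matrix();print(ax.round(3))
t=P[(abs(P[:,0]-.008)<.04)&(abs(P[:,1]-.012)<.04)&(P[:,2]>.055)&(P[:,2]<.09)]
k=np.linalg.lstsq(np.c_[t[:,:2],np.ones(len(t))],t[:,2],rcond=None)[0]
print(len(t),cv2.minAreaRect(np.float32(t[:,:2]*1000)),np.percentile(t[:,2],[5,50,95]),k)
E
```

```text
time_s: 28.35
tcp_pos: [0.5504, -0.0376, 0.333]
eef_rot: [-178.7, 56.6, -118.9]
contact_force: [-1.0, 1.1, -6.2]
gripper_width: 0.0458
gripper_force: 30.0
time_s: 28.95
tcp_pos: [0.5506, -0.0382, 0.3296]
eef_rot: [-171.8, 88.0, -111.9]
contact_force: [0.9, 0.0, -2.8]
gripper_width: 0.0459
gripper_force: 30.0
{'time_s': 28.95, 'tcp_pos': [0.551, -0.038, 0.33], 'eef_rot': [-171.831, 87.964, -111.873], 'contact_force': [0.903, 0.004, -2.789], 'moment': [-3.91, 2.21, -0.102], 'gripper_width': 0.046, 'gripper_force': 29.991, 'joints': [-39.883, 22.02, -11.459, -82.851, -97.065, 34.384]}
[[-0.013 -0.866  0.5  ]
 [-0.033  0.501  0.865]
 [-0.999 -0.005 -0.035]]
216 ((6.189270973205566, 16.06243324279785), (49.44755172729492, 47.6578369140625), 54.28413009643555) [0.06071684 0.06957012 0.07552782] [-0.02109699 -0.12700995  0.07148535]
```

```bash
python3 -m crank '[[[0,0,0],[0,-2,2.6],1],[[0,0,0],[2,-2,2.4],1],[[0,0,0],[4,0,0.1],1],[[0,0,0],[4,0,0.1],1],[[0,0,0],[3.5,0,0.1],1],[[0,0,0],[2,0,0.1],1],[[0,0,0],[1.5,0,0],1],[[0,0,0],[0,0,0],1]]'; python3 - <<'E'
from h import *
st()
s=r.get_state();P=cloud(snap('side')).reshape(-1,3)
g=s['tcp_pos'];d=P-g
t=P[(abs(d[:,0]-.008)<.05)&(abs(d[:,1]-.012)<.04)&(d[:,2]>.055)&(d[:,2]<.09)]
print(len(t),cv2.minAreaRect(np.float32(t[:,:2]*1000)),np.percentile(t[:,2],[5,50,95]))
E
```

```text
time_s: 29.8
tcp_pos: [0.6109, -0.0152, 0.1595]
eef_rot: [-165.2, 88.0, -105.1]
contact_force: [-1.2, -0.6, -3.7]
gripper_width: 0.0459
gripper_force: 30.0
{'time_s': 29.8, 'tcp_pos': [0.611, -0.015, 0.16], 'eef_rot': [-165.18, 88.032, -105.083], 'contact_force': [-1.177, -0.639, -3.746], 'moment': [-3.884, 2.255, 0.063], 'gripper_width': 0.046, 'gripper_force': 29.99, 'joints': [-34.689, 41.189, -9.698, -85.092, -91.533, 51.536]}
201 ((617.764404296875, -0.8449745178222656), (48.85264205932617, 47.23646926879883), 61.811500549316406) [0.21729434 0.22984497 0.236231  ]
```

```bash
python3 -m crank '[[[0,0,0],[1.2,0,0],1],[[0,0,0],[0.8,0,0],1],[[0,0,0],[0.3,0,0],1],[[0,0,0],[0,0,0],1]]'; python3 -m crank '[[[0,0,0],[0.2,0,0],1],[[0,0,0],[0,0,0],1]]';python3 -m crank '[[[0,0,0],[0.2,0,0],1],[[0,0,0],[0,0,0],1]]';python3 -m crank '[[[0,0,0],[0.2,0,0],1],[[0,0,0],[0,0,0],1]]'
```

```text
time_s: 30.25
tcp_pos: [0.6104, -0.0165, 0.1361]
eef_rot: [-168.2, 88.2, -108.2]
contact_force: [0.5, 0.9, -3.3]
gripper_width: 0.0457
gripper_force: 30.0
time_s: 30.45
tcp_pos: [0.6104, -0.0166, 0.1345]
eef_rot: [-166.7, 88.2, -106.7]
contact_force: [-0.4, -0.0, -3.0]
gripper_width: 0.0459
gripper_force: 30.0
time_s: 30.65
tcp_pos: [0.6105, -0.0167, 0.1332]
eef_rot: [-164.8, 88.2, -104.8]
contact_force: [-1.7, -1.7, 0.4]
gripper_width: 0.046
gripper_force: 30.0
time_s: 30.85
tcp_pos: [0.6104, -0.0168, 0.133]
eef_rot: [-160.5, 88.4, -100.5]
contact_force: [-2.0, -5.8, 10.0]
gripper_width: 0.0461
gripper_force: 30.0
```

Contact. Loosen, open, retreat.

```bash
python3 -m crank '[[[0,0,0],[-0.1,0,0],1],[[0,0,0],[0,0,0],1],[[0,0,0],[0,0,0],1]]' 3; python3 -m crank '[[[0,0,0],[0,0,0],-0.1],[[0,0,0],[0,0,0],-0.2],[[0,0,0],[0,0,0],-0.3],[[0,0,0],[0,0,0],-0.45],[[0,0,0],[0,0,0],-0.45],[[0,0,0],[0,0,-1],-0.45],[[0,0,0],[0,0,-3],-0.45],[[0,0,0],[0,0,-4],-0.45]]' 3; python3 -m crank '[[[0,0,0],[0,0,-4],-0.45],[[0,0,0],[-4,0,0],-0.45],[[0,0,0],[-4,0,0],-0.45],[[0,0,0],[-4,0,0],-0.45],[[0,0,0],[-4,0,0],-0.45],[[0,0,0],[-4,0,0],-1],[[0,8,0],[0,0,0],-1],[[0,8,0],[0,0,0],-1]]'; python3 - <<'E'
from h import *
st()
P=cloud(snap('side')).reshape(-1,3)
def f(x,y,z0,z1,w,v=None):
    v=v or w;t=P[(abs(P[:,0]-x)<w)&(abs(P[:,1]-y)<v)&(P[:,2]>z0)&(P[:,2]<z1)]
    print(len(t),cv2.minAreaRect(np.float32(t[:,:2]*1000)) if len(t) else '',np.median(t[:,2]))
f(.613,.084,.195,.215,.05,.04);f(.615,0,.195,.215,.05,.04);f(.531,.397,.035,.06,.09,.05)
E
```

```text
time_s: 31.15
tcp_pos: [0.6107, -0.0168, 0.1321]
eef_rot: [-164.3, 88.2, -104.4]
contact_force: [-0.5, -2.9, 5.6]
gripper_width: 0.0458
gripper_force: 3.0
time_s: 31.95
tcp_pos: [0.5696, -0.0857, 0.1341]
eef_rot: [-167.1, 88.2, -107.0]
contact_force: [0.8, -0.9, 0.3]
gripper_width: 0.0637
gripper_force: 0.0
time_s: 32.75
tcp_pos: [0.5516, -0.1164, 0.3355]
eef_rot: [-178.5, 71.9, -118.7]
contact_force: [-0.0, 1.7, -1.1]
gripper_width: 0.0823
gripper_force: 0.0
{'time_s': 32.75, 'tcp_pos': [0.552, -0.116, 0.336], 'eef_rot': [-178.48, 71.891, -118.749], 'contact_force': [-0.001, 1.741, -1.105], 'moment': [-2.822, 1.631, 0.153], 'gripper_width': 0.082, 'gripper_force': 0.0, 'joints': [-39.897, 17.359, -2.659, -69.744, -92.395, 22.468]}
180 ((613.7474365234375, 84.41458129882812), (46.51107406616211, 47.320831298828125), 61.134605407714844) 0.2035580216652434
169 ((618.78369140625, -5.930583953857422), (47.7698974609375, 48.919822692871094), 59.51716995239258) 0.20354368571207582
659 ((530.216796875, 397.721435546875), (142.86888122558594, 48.670555114746094), 4.07638692855835) 0.04618081754602943
```

```bash
python3 -m crank '[[[0,8,0],[0,0,0],-1],[[0,8,0],[0,0,0],-1],[[0,8,0],[0,0,0],-1],[[0,8,0],[0,0,0],-1],[[0,8,0],[0,0,0],-1],[[0,8,0],[0,0,0],-1],[[0,8,0],[0,0,0],-1],[[0,8,0],[0,0,0],-1]]' >/dev/null; python3 -m crank '[[[0,8,0],[0,0,0],-1],[[0,0,8],[0,0,0],-1],[[0,0,8],[0,0,0],-1],[[0,0,8],[0,0,0],-1],[[0,0,8],[0,0,0],-1],[[0,0,8],[0,0,0],-1],[[0,0,8],[0,0,0],-1],[[0,0,8],[0,0,0],-1]]' >/dev/null; python3 -m crank '[[[0,0,0],[0,4.7,0],-1],[[0,0,0],[0,4.7,0],-1],[[0,0,0],[0,4.7,0],-1],[[0,0,0],[0,4.7,0],-1],[[0,0,0],[0,4.7,0],-1],[[0,0,0],[0,4.7,0],-1],[[0,0,0],[0,4.7,0],-1],[[0,0,0],[0,4.7,0],-1]]'; python3 - <<'E'
from h import *
st(); to([.530,.397,.2],[180,0,-176])
E
```

```text
time_s: 35.2
tcp_pos: [0.5254, 0.2617, 0.3348]
eef_rot: [-179.9, 0.4, -176.0]
contact_force: [1.5, 0.1, 0.3]
gripper_width: 0.0879
gripper_force: 0.0
{'time_s': 35.2, 'tcp_pos': [0.525, 0.262, 0.335], 'eef_rot': [-179.911, 0.436, -176.038], 'contact_force': [1.525, 0.084, 0.279], 'moment': [0.003, -0.321, -0.036], 'gripper_width': 0.088, 'gripper_force': 0.0, 'joints': [45.781, 9.624, -3.5, 0.367, -76.61, -131.903]}
turn [-0.09  0.44 -0.04] shift now [-1.29 13.48 13.47] shift after [-1.4  13.46 13.48]
```

```bash
python3 -m crank '[[[0,0.4,0],[-0.4,3.4,0],-1],[[0,0,0],[-0.4,3.4,3],-1],[[0,0,0],[-0.4,3.4,3],-1],[[0,0,0],[-0.2,3.3,3],-1],[[0,0,0],[0,0,4],-1],[[0,0,0],[0,0,0],-1],[[0,0,0],[0,0,0],-1]]'; python3 - <<'E'
from h import *
P=cloud(snap('wrist')).reshape(-1,3)
t=P[(abs(P[:,0]-.53)<.11)&(abs(P[:,1]-.397)<.08)&(P[:,2]>.035)&(P[:,2]<.055)]
print(len(t),cv2.minAreaRect(np.float32(t[:,:2]*1000)))
to([.530,.397,.033],[180,0,-176])
E
```

```text
time_s: 35.9
tcp_pos: [0.531, 0.3953, 0.2049]
eef_rot: [-179.8, 0.0, -176.0]
contact_force: [0.7, -0.6, 1.1]
gripper_width: 0.088
gripper_force: 0.0
5890 ((528.1526489257812, 395.8919982910156), (138.76266479492188, 47.096900939941406), 3.5506222248077393)
turn [-0.04  0.16 -0.03] shift now [ 0.21  0.13 17.36] shift after [ 0.16  0.12 17.36]
```

```bash
python3 -m crank '[[[0,0,0],[0.3,0.1,3],-1],[[0,0,0],[0,0,3],-1],[[0,0,0],[0,0,3],-1],[[0,0,0],[0,0,3],-1],[[0,0,0],[0,0,3],-1],[[0,0,0],[0,0,1.4],-1],[[0,0,0],[0,0,1],-1],[[0,0,0],[0,0,0],1]]' 4 >/dev/null; python3 -m crank '[[[0,0,0],[0,0,0],1],[[0,0,0],[0,0,0],1],[[0,0,0],[0,0,0],1],[[0,0,0],[0,0,0],1],[[0,0,0],[0,0,-1],1],[[0,0,0],[0,0,-1],1],[[0,0,0],[0,0,-1],1],[[0,0,0],[0,0,0],1]]' 4; python3 - <<'E'
from h import *
st();sag()
E
```

```text
time_s: 37.55
tcp_pos: [0.5286, 0.3978, 0.0629]
eef_rot: [179.9, 0.2, -176.0]
contact_force: [-0.1, -0.8, -3.8]
gripper_width: 0.046
gripper_force: 4.0
{'time_s': 37.55, 'tcp_pos': [0.529, 0.398, 0.063], 'eef_rot': [179.936, 0.194, -175.992], 'contact_force': [-0.072, -0.818, -3.835], 'moment': [0.106, -0.175, -0.034], 'gripper_width': 0.046, 'gripper_force': 4.0, 'joints': [53.874, 28.611, -13.588, 0.145, -47.627, -139.963]}
0.01 1523 [-0.008 -0.007 -0.006]
0.02 1801 [-0.009 -0.008 -0.007]
0.03 1938 [-0.01  -0.009 -0.008]
0.04 2092 [-0.011 -0.01  -0.008]
0.05 2291 [-0.012 -0.011 -0.009]
0.06 2317 [-0.012 -0.01   0.003]
0.07 133 [0.01  0.015 0.021]
```

The +x end rises again, so the heavy end is −x. Same procedure: set down, half turn, regrip.

```bash
python3 -m crank '[[[0,0,0],[0,0,1],1],[[0,0,0],[0,0,1],1],[[0,0,0],[0,0,0.9],1],[[0,0,0],[0,0,0],1],[[0,0,0],[0,0,0],-0.2],[[0,0,0],[0,0,0],-0.5],[[0,0,0],[0,0,0],-1],[[0,0,0],[0,0,0],-1]]'; python3 -m crank '[[[0,0,0],[0,0,-3],-1],[[0,0,0],[0,0,-4],-1],[[0,0,-8],[0,0,-4],-1],[[0,0,-8],[0,0,0],-1],[[0,0,-8],[0,0,0],-1],[[0,0,-8],[0,0,0],-1],[[0,0,-8],[0,0,0],-1],[[0,0,-8],[0,0,0],-1]]' >/dev/null; for i in 1 2; do python3 -m crank '[[[0,0,-8.25],[0,0,0],-1],[[0,0,-8.25],[0,0,0],-1],[[0,0,-8.25],[0,0,0],-1],[[0,0,-8.25],[0,0,0],-1],[[0,0,-8.25],[0,0,0],-1],[[0,0,-8.25],[0,0,0],-1],[[0,0,-8.25],[0,0,0],-1],[[0,0,-8.25],[0,0,0],-1]]'; done; python3 -m crank '[[[0,0,0],[0,0,0],-1],[[0,0,0],[0,0,0],-1]]'; python3 - <<'E'
from h import *
for n in('side','wrist'):
    P=cloud(snap(n)).reshape(-1,3)
    t=P[(abs(P[:,0]-.53)<.11)&(abs(P[:,1]-.397)<.06)&(P[:,2]>.035)&(P[:,2]<.055)]
    print(n,len(t),cv2.minAreaRect(np.float32(t[:,:2]*1000)) if len(t) else '')
st()
E
```

```text
time_s: 38.4
tcp_pos: [0.528, 0.3971, 0.032]
eef_rot: [-180.0, 0.1, -176.0]
contact_force: [-0.3, 0.6, 0.5]
gripper_width: 0.0711
gripper_force: 0.0
time_s: 40.0
tcp_pos: [0.5278, 0.397, 0.142]
eef_rot: [-179.9, -0.1, -61.7]
contact_force: [0.4, 0.1, -1.5]
gripper_width: 0.088
gripper_force: 0.0
time_s: 40.8
tcp_pos: [0.5278, 0.397, 0.142]
eef_rot: [180.0, -0.1, 4.3]
contact_force: [-0.2, -0.6, -0.4]
gripper_width: 0.0879
gripper_force: 0.0
time_s: 41.0
tcp_pos: [0.5278, 0.397, 0.1419]
eef_rot: [180.0, -0.1, 3.7]
contact_force: [-0.3, 0.3, 0.1]
gripper_width: 0.0874
gripper_force: 0.0
side 99 ((537.3505249023438, 402.14886474609375), (128.1302947998047, 36.535552978515625), 3.0661866664886475)
wrist 7671 ((528.7763061523438, 395.44793701171875), (140.01422119140625, 46.28310012817383), 3.9642436504364014)
{'time_s': 41.1, 'tcp_pos': [0.528, 0.397, 0.142], 'eef_rot': [179.955, -0.08, 3.804], 'contact_force': [-0.452, 0.258, 0.45], 'moment': [-0.007, 0.002, 0.005], 'gripper_width': 0.088, 'gripper_force': 0.0, 'joints': [53.887, 23.91, -9.34, 0.108, -56.733, 39.858]}
```

```bash
python3 -m crank '[[[0,0,0],[0,0.15,3],-1],[[0,0,0],[0,0,3],-1],[[0,0,0],[0,0,3],-1],[[0,0,0],[0,0,1.2],-1],[[0,0,0],[0,0,0.8],-1],[[0,0,0],[0,0,0],1],[[0,0,0],[0,0,0],1],[[0,0,0],[0,0,0],1]]' 30 >/dev/null; python3 -m crank '[[[0,0,0],[0,0,0],1],[[0,0,0],[0,0,0],1],[[0,0,0],[0,0,-1],1],[[0,0,0],[0,0,-3],1],[[0,0,0],[0,0,-4],1],[[0,0,0],[0,0,-4],1],[[0,0,0],[0,0,-4],1],[[0,0,0],[0,0,-4],1]]'; python3 -m crank '[[[0,0,0],[0,0,-4],1],[[0,0,0],[0,0,-4],1],[[0,0,0],[0,0,-2],1],[[0,0,0],[0,4.5,0],1],[[0,0,0],[0,4.5,0],1],[[0,0,0],[0,4.5,0],1],[[0,0,0],[0,4.5,0],1],[[0,0,0],[0,4.5,0],1]]' >/dev/null; python3 -m crank '[[[0,0,0],[0,4.5,0],1],[[0,0,0],[0,4.5,0],1],[[0,0,0],[0,4.5,0],1],[[0,0,0],[0,4.5,0],1],[[0,0,0],[0,4.5,0],1],[[0,0,0],[0,0,0],1]]';python3 - <<'E'
from h import *
st();sag(); to([.55,-.03,.33],[180,0,-120])
E
```

```text
time_s: 42.7
tcp_pos: [0.5271, 0.3951, 0.2336]
eef_rot: [179.9, -0.0, 4.0]
contact_force: [0.5, 1.6, -3.9]
gripper_width: 0.0459
gripper_force: 30.0
time_s: 44.1
tcp_pos: [0.5579, -0.0577, 0.3323]
eef_rot: [179.9, -0.0, 3.7]
contact_force: [-0.4, 1.0, -3.4]
gripper_width: 0.0456
gripper_force: 30.0
{'time_s': 44.1, 'tcp_pos': [0.558, -0.058, 0.332], 'eef_rot': [179.908, -0.003, 3.723], 'contact_force': [-0.352, 0.979, -3.45], 'moment': [0.1, 0.062, -0.019], 'gripper_width': 0.046, 'gripper_force': 29.989, 'joints': [14.148, 7.319, -6.464, 0.094, -76.231, 79.553]}
0.0 218 [-0.007 -0.006 -0.005]
0.01 1716 [-0.007 -0.006 -0.005]
0.02 1824 [-0.007 -0.006 -0.005]
0.03 1939 [-0.007 -0.006 -0.005]
0.04 2055 [-0.007 -0.006 -0.005]
0.05 2181 [-0.007 -0.006 -0.005]
0.06 2293 [-0.007 -0.005 -0.004]
0.07 374 [-0.003  0.001  0.271]
0.08 240 [0.269 0.271 0.272]
turn [ 1.0000e-02 -6.0000e-02  1.2375e+02] shift now [-0.63 -2.64  0.22] shift after [-1.84  1.99  0.22]
```

```bash
python3 -m crank '[[[0,0,8.25],[0,0,0],1],[[0,0,8.25],[0,0,0],1],[[0,0,8.25],[0,0,0],1],[[0,0,8.25],[0,0,0],1],[[0,0,8.25],[0,0,0],1],[[0,0,8.25],[0,0,0],1],[[0,0,8.25],[0,0,0],1],[[0,0,8.25],[0,0,0],1]]' >/dev/null; python3 -m crank '[[[0,0,8.25],[0,0,0],1],[[0,0,8.25],[0,0,0],1],[[0,0,8.25],[0,0,0],1],[[0,0,8.25],[0,0,0],1],[[0,0,8.25],[0,0,0],1],[[0,0,8.25],[0,0,0],1],[[0,0,8.25],[0,0,0],1],[[0,-8,0],[0,0,0],1]]' >/dev/null;  python3 -m crank '[[[0,-8,0],[0,0,0],1],[[0,-8,0],[0,0,0],1],[[0,-8,0],[0,0,0],1],[[0,-8,0],[0,0,0],1],[[0,-8,0],[0,0,0],1],[[0,-8,0],[0,0,0],1],[[0,-8,0],[0,0,0],1],[[0,-8,0],[0,0,0],1]]'; python3 -m crank '[[[0,-8,0],[0,0,0],1],[[0,-8,0],[0,0,0],1],[[0,0,0],[0,0,0],1],[[0,0,0],[0,0,0],1]]'; python3 - <<'E'
from h import *
st()
s=r.get_state();P=cloud(snap('side')).reshape(-1,3)-s['tcp_pos']
t=P[(abs(P[:,0]-.008)<.04)&(abs(P[:,1]-.012)<.04)&(P[:,2]>.055)&(P[:,2]<.09)]
k=np.linalg.lstsq(np.c_[t[:,:2],np.ones(len(t))],t[:,2],rcond=None)[0]
print(len(t),cv2.minAreaRect(np.float32(t[:,:2]*1000)),np.percentile(t[:,2],[5,50,95]),k)
to([.608,-.101,.16],[180,88,-120])
E
```

```text
time_s: 46.55
tcp_pos: [0.5589, -0.0535, 0.3336]
eef_rot: [-179.0, 72.3, -118.8]
contact_force: [0.3, 0.5, -5.2]
gripper_width: 0.046
gripper_force: 30.0
time_s: 46.95
tcp_pos: [0.5591, -0.0536, 0.3309]
eef_rot: [178.6, 87.8, -121.2]
contact_force: [0.4, -0.3, -3.3]
gripper_width: 0.0459
gripper_force: 30.0
{'time_s': 46.95, 'tcp_pos': [0.559, -0.054, 0.331], 'eef_rot': [178.552, 87.753, -121.177], 'contact_force': [0.42, -0.321, -3.256], 'moment': [-3.854, 2.16, -0.073], 'gripper_width': 0.046, 'gripper_force': 29.993, 'joints': [-40.362, 22.98, -9.224, -82.377, -97.765, 32.875]}
203 ((10.014946937561035, 16.887971878051758), (47.654815673828125, 48.973480224609375), 60.93692398071289) [0.05793276 0.06705366 0.07235237] [-0.04269547 -0.06861076  0.06813269]
turn [ 0.31 -0.26  0.18] shift now [17.32 -6.56 -1.06] shift after [17.3  -6.62 -1.11]
```

```bash
python3 -m crank '[[[0,0,0],[0,-3.3,-0.6],1],[[0,0,0],[0,-3.2,-0.6],1],[[0,0,0],[3,0,0],1],[[0,0,0],[4,0,0],1],[[0,0,0],[4,0,0],1],[[0,0,0],[3,0,0],1],[[0,0,0],[2,0,0],1],[[0,0,0],[1,0,0],1]]' >/dev/null; python3 -m crank '[[[0,0,0],[0,0,0],1]]'; python3 - <<'E'
from h import *
st()
s=r.get_state();P=cloud(snap('side')).reshape(-1,3)
g=s['tcp_pos'];d=P-g
t=P[(abs(d[:,0]-.01)<.05)&(abs(d[:,1]-.017)<.04)&(d[:,2]>.055)&(d[:,2]<.09)]
print(len(t),cv2.minAreaRect(np.float32(t[:,:2]*1000)),np.percentile(t[:,2],[5,50,95]))
for y in(.084,-.006):
    t=P[(abs(P[:,0]-.615)<.05)&(abs(P[:,1]-y)<.04)&(P[:,2]>.195)&(P[:,2]<.213)];print(len(t),t.mean(0))
E
```

```text
time_s: 47.9
tcp_pos: [0.6073, -0.1006, 0.1634]
eef_rot: [-174.7, 87.9, -114.3]
contact_force: [-0.7, -1.1, -3.7]
gripper_width: 0.0459
gripper_force: 30.0
{'time_s': 47.9, 'tcp_pos': [0.607, -0.101, 0.163], 'eef_rot': [-174.684, 87.855, -114.326], 'contact_force': [-0.707, -1.072, -3.738], 'moment': [-3.928, 2.15, -0.007], 'gripper_width': 0.046, 'gripper_force': 29.993, 'joints': [-40.301, 42.62, -3.353, -80.817, -95.833, 46.84]}
180 ((615.918212890625, -83.98707580566406), (50.52750015258789, 49.958030700683594), 58.63373565673828) [0.22154062 0.23108668 0.23751557]
181 [0.61224117 0.08553976 0.20369556]
169 [ 0.61746604 -0.00366682  0.20338865]
```

```bash
python3 -m crank '[[[0,0,0],[1.2,0,0],1],[[0,0,0],[0.8,0,0],1],[[0,0,0],[0.4,0,0],1],[[0,0,0],[0,0,0],1]]'; python3 -m crank '[[[0,0,0],[0.2,0,0],1],[[0,0,0],[0,0,0],1]]';python3 -m crank '[[[0,0,0],[0.2,0,0],1],[[0,0,0],[0,0,0],1]]';python3 -m crank '[[[0,0,0],[0.2,0,0],1],[[0,0,0],[0,0,0],1]]'
```

```text
time_s: 48.35
tcp_pos: [0.6062, -0.1019, 0.1381]
eef_rot: [-179.4, 88.0, -119.2]
contact_force: [0.3, -0.2, -3.1]
gripper_width: 0.0459
gripper_force: 30.0
time_s: 48.55
tcp_pos: [0.6063, -0.1021, 0.1367]
eef_rot: [-177.7, 88.0, -117.5]
contact_force: [0.1, 0.3, -3.4]
gripper_width: 0.0456
gripper_force: 30.0
time_s: 48.75
tcp_pos: [0.6064, -0.1022, 0.1353]
eef_rot: [-176.0, 88.0, -115.8]
contact_force: [-0.7, -0.1, 0.3]
gripper_width: 0.0459
gripper_force: 30.0
time_s: 48.95
tcp_pos: [0.6062, -0.1023, 0.1351]
eef_rot: [-172.9, 88.2, -112.6]
contact_force: [-2.1, -3.6, 8.7]
gripper_width: 0.0459
gripper_force: 30.0
```

```bash
python3 -m crank '[[[0,0,0],[-0.1,0,0],1],[[0,0,0],[0,0,0],1],[[0,0,0],[0,0,0],1]]' 3 >/dev/null; python3 -m crank '[[[0,0,0],[0,0,0],-0.1],[[0,0,0],[0,0,0],-0.2],[[0,0,0],[0,0,0],-0.3],[[0,0,0],[0,0,0],-0.45],[[0,0,0],[0,0,0],-0.45],[[0,0,0],[0,0,-1],-0.45],[[0,0,0],[0,0,-3],-0.45],[[0,0,0],[0,0,-4],-0.45]]' 3; python3 -m crank '[[[0,0,0],[0,0,-3],-0.45],[[0,0,0],[-4,0,0],-0.45],[[0,0,0],[-4,0,0],-0.45],[[0,0,0],[-4,0,0],-0.45],[[0,0,0],[-4,0,0],-0.45],[[0,8,0],[0,0,0],-1],[[0,8,0],[0,0,0],-1],[[0,8,0],[0,0,0],-1]]'; python3 -m crank '[[[0,8,0],[0,0,0],-1],[[0,8,0],[0,0,0],-1],[[0,8,0],[0,0,0],-1],[[0,8,0],[0,0,0],-1],[[0,8,0],[0,0,0],-1],[[0,8,0],[0,0,0],-1],[[0,8,0],[0,0,0],-1],[[0,8,0],[0,0,0],-1]]'; python3 - <<'E'
from h import *
st()
c=snap('side','s6.png');P=cloud(c).reshape(-1,3)
for y in(.084,-.006,-.084):
    t=P[(abs(P[:,0]-.615)<.05)&(abs(P[:,1]-y)<.04)&(P[:,2]>.195)&(P[:,2]<.213)];print(len(t),t.mean(0),cv2.minAreaRect(np.float32(t[:,:2]*1000)))
cv2.imwrite('pics/s6c.png',cv2.resize(cv2.imread('pics/s6.png')[130:270,160:300],None,fx=4.2,fy=4.2))
E
```

```text
time_s: 50.05
tcp_pos: [0.566, -0.1713, 0.1367]
eef_rot: [-178.0, 88.0, -117.7]
contact_force: [-0.3, -0.8, -0.5]
gripper_width: 0.0636
gripper_force: 0.0
time_s: 50.85
tcp_pos: [0.5536, -0.1945, 0.2982]
eef_rot: [-179.6, 63.6, -119.5]
contact_force: [-0.1, 0.9, -1.2]
gripper_width: 0.0822
gripper_force: 0.0
time_s: 51.65
tcp_pos: [0.5545, -0.193, 0.2994]
eef_rot: [-179.7, -0.3, -119.8]
contact_force: [-0.6, -1.0, -1.3]
gripper_width: 0.0876
gripper_force: 0.0
{'time_s': 51.65, 'tcp_pos': [0.555, -0.193, 0.299], 'eef_rot': [-179.694, -0.289, -119.774], 'contact_force': [-0.586, -1.003, -1.279], 'moment': [0.07, 0.108, 0.007], 'gripper_width': 0.088, 'gripper_force': 0.0, 'joints': [0.131, 10.597, -6.854, 0.423, -72.429, -30.031]}
179 [0.61240873 0.08502028 0.20344278] ((612.9589233398438, 83.66246032714844), (46.04726028442383, 47.17342758178711), 62.17350387573242)
168 [ 0.61709959 -0.00412886  0.20334717] ((617.6107788085938, -4.030384063720703), (48.36566925048828, 49.46955108642578), 64.27836608886719)
154 [ 0.61287279 -0.08862143  0.20373653] ((612.5438232421875, -89.27410125732422), (47.17460632324219, 47.31791305541992), 61.353275299072266)
```

View pics/s6c.png

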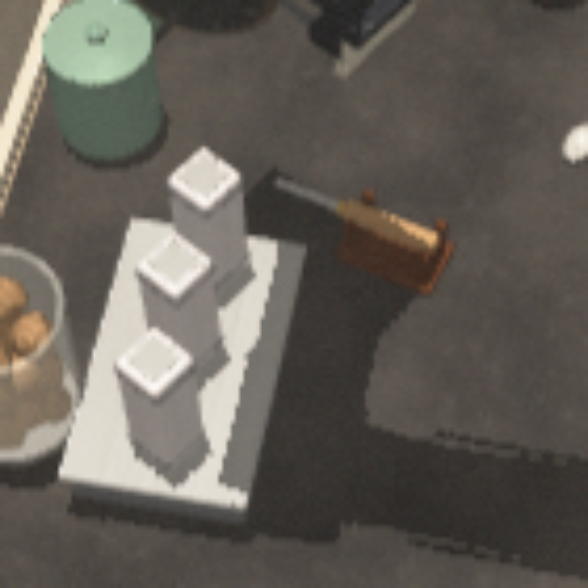

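All three tins stand on the platform, tops at crop (205,178), (175,265) and (155,360). The pin lies in its rest with its handle at (345,210)–(440,245). Next: turn to the pin's heading and look from near.

```bash
python3 -m crank '[[[0,0,-8.1],[0,0,0],-1],[[0,0,-8.1],[0,0,0],-1],[[0,0,-8.1],[0,0,0],-1],[[0,0,-8.1],[0,0,0],-1],[[0,0,-8.1],[0,0,0],-1],[[0,0,-8.1],[0,0,0],-1],[[0,0,-8.1],[0,0,0],-1],[[0,0,-8.1],[0,0,0],-1]]' >/dev/null; python3 -m crank '[[[0,0,-8.1],[0,0,0],-1],[[0,0,-8.1],[0,0,0],-1],[[0,0,-8.1],[0,0,0],-1],[[0,0,-8.1],[0,0,0],-1],[[0,0,-8.1],[0,0,0],-1],[[0,0,0],[-4,-2,2],-1],[[0,0,0],[-4,-2,3],-1],[[0,0,0],[0,0,3],-1]]' >/dev/null; python3 -m crank '[[[0,0,0],[0,0,0],-1],[[0,0,0],[0,0,0],-1]]'; python3 - <<'E'
from h import *
st()
c=snap('wrist','w3.png');P=cloud(c)
Q=P.reshape(-1,3)
def fit(z0,z1):
    t=Q[(abs(Q[:,0]-.5)<.14)&(abs(Q[:,1]+.18)<.06)&(Q[:,2]>z0)&(Q[:,2]<z1)]
    if len(t)>5: print(z0,len(t),cv2.minAreaRect(np.float32(t[:,:2]*1000)))
fit(.0445,.047);fit(.0475,.0505);fit(.046,.06)
t=Q[(Q[:,0]>.52)&(Q[:,0]<.62)&(abs(Q[:,1]+.19)<.05)&(Q[:,2]>.03)&(Q[:,2]<.06)];print('tip',len(t),t[np.argmax(t[:,0])] if len(t) else'',np.polyfit(t[:,0],t[:,1],1) if len(t) else '',t.mean(0))
s=P[:,:,:][(P[:,:,2]>.059)&(P[:,:,2]<.066)];print('plat',len(s),s.min(0) if len(s) else '')
to([.4696,-.1745,.042],[180,0,-15])
E
```

```text
time_s: 53.5
tcp_pos: [0.4897, -0.1366, 0.2204]
eef_rot: [179.9, -0.1, -14.5]
contact_force: [0.0, -0.3, 1.0]
gripper_width: 0.0878
gripper_force: 0.0
{'time_s': 53.5, 'tcp_pos': [0.49, -0.137, 0.22], 'eef_rot': [179.942, -0.094, -14.472], 'contact_force': [0.025, -0.267, 0.982], 'moment': [-0.031, -0.088, -0.002], 'gripper_width': 0.088, 'gripper_force': 0.0, 'joints': [6.642, 6.114, -22.754, 0.101, -61.065, 68.838]}
0.0445 405 ((506.0986328125, -172.91888427734375), (43.939022064208984, 155.2946014404297), 82.40300750732422)
0.0475 1296 ((472.37554931640625, -173.72787475585938), (45.65122604370117, 95.45940399169922), 75.41850280761719)
0.046 1841 ((530.1484375, -161.64979553222656), (218.7781219482422, 82.30699920654297), 0.6619884371757507)
tip 503 [ 0.58082556 -0.19996986  0.04514882] [-0.26865244 -0.04556062] [ 0.550755   -0.1935223   0.04463956]
plat 17119 [ 0.53542598 -0.12949971  0.05900576]
turn [ 0.04 -0.17  0.52] shift now [-1.13  4.17 17.9 ] shift after [-1.03  4.19 17.9 ]
```

View pics/w3.png

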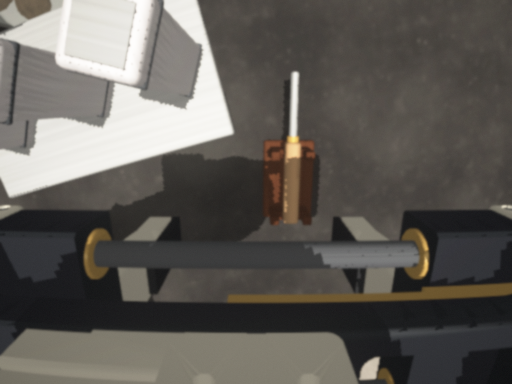

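The tip end is at pixel (295,74) and the pin is aligned with the tool, handle behind at (292,190); heading −15°. Next: grasp the handle at its middle.

```bash
python3 -m crank '[[[0,0,0.5],[-0.5,2,0],-1],[[0,0,0],[-0.5,1.9,3],-1],[[0,0,0],[0,0,4],-1],[[0,0,0],[0,0,4],-1],[[0,0,0],[0,0,3],-1],[[0,0,0],[0,0,2],-1],[[0,0,0],[0,0,1.2],-1],[[0,0,0],[0,0,0],-1]]'; python3 -m crank '[[[0,0,0],[0,0,0],0],[[0,0,0],[0,0,0],0.5],[[0,0,0],[0,0,0],1],[[0,0,0],[0,0,0],1],[[0,0,0],[0,0,0],1],[[0,0,0],[0,0,0],1],[[0,0,0],[0,0,0],1]]' 25
```

```text
time_s: 54.35
tcp_pos: [0.4705, -0.1719, 0.0468]
eef_rot: [179.9, -0.0, -15.0]
contact_force: [-0.7, -0.4, 0.5]
gripper_width: 0.088
gripper_force: 0.0
time_s: 55.05
tcp_pos: [0.47, -0.1713, 0.0476]
eef_rot: [180.0, -0.1, -15.0]
contact_force: [0.0, 0.4, 0.2]
gripper_width: 0.0372
gripper_force: 0.0
```

```bash
python3 -m crank '[[[0,0,0],[0,0,0],1],[[0,0,0],[0,0,0],1],[[0,0,0],[0,0,0],1],[[0,0,0],[0,0,0],1]]' 25;  python3 -m crank '[[[0,0,0],[0,0,0],1],[[0,0,0],[0,0,-1],1],[[0,0,0],[0,0,-2],1],[[0,0,0],[0,0,-3],1],[[0,0,0],[0,0,0],1],[[0,0,0],[0,0,0],1]]'; python3 - <<'E'
from h import *
st()
s=r.get_state();Q=cloud(snap('wrist')).reshape(-1,3)
L=R.from_euler('xyz',s['eef_rot'],degrees=True).inv().apply(Q-s['tcp_pos'])
t=L[(L[:,0]>.05)&(L[:,0]<.14)&(abs(L[:,1])<.02)&(L[:,2]>-.02)&(L[:,2]<.03)]
print(len(t),'end',np.percentile(t[:,0],99.5),'y(x)',np.polyfit(t[:,0],t[:,1],1),'ztop(x)',np.polyfit(t[:,0],t[:,2],1))
for a in np.arange(.05,.13,.01):
    k=(t[:,0]>a)&(t[:,0]<a+.01)
    if k.sum(): print(round(a,2),k.sum(),t[k,1].min().round(4),t[k,1].max().round(4),t[k,2].min().round(4))
E
```

```text
time_s: 55.45
tcp_pos: [0.4699, -0.1713, 0.0475]
eef_rot: [180.0, -0.1, -15.0]
contact_force: [-0.3, -0.6, 0.4]
gripper_width: 0.0158
gripper_force: 25.0
time_s: 56.05
tcp_pos: [0.4703, -0.1712, 0.1087]
eef_rot: [-180.0, -0.2, -15.0]
contact_force: [0.9, 0.4, -2.1]
gripper_width: 0.0159
gripper_force: 25.0
{'time_s': 56.05, 'tcp_pos': [0.47, -0.171, 0.109], 'eef_rot': [-179.979, -0.213, -14.964], 'contact_force': [0.905, 0.435, -2.09], 'moment': [0.019, 0.107, 0.004], 'gripper_width': 0.016, 'gripper_force': 24.989, 'joints': [2.564, 12.461, -31.991, 0.063, -45.338, 72.428]}
2670 end 0.11338859030274391 y(x) [0.00343338 0.00074387] ztop(x) [0.00800572 0.00239658]
0.05 419 -0.0046 0.0066 -0.0007
0.06 391 -0.0027 0.0047 0.0007
0.07 398 -0.0031 0.0046 0.0007
0.08 405 -0.0026 0.0045 0.0004
0.09 433 -0.0026 0.0049 0.0003
0.1 450 -0.0025 0.0049 0.0004
0.11 174 -0.0029 0.0048 0.0006
```

```bash
python3 -m crank '[[[0,0,0],[-3,0,0],1],[[0,0,-7.9],[0,0,0],1],[[0,0,-7.9],[-3,0,0],1],[[0,0,0],[0,-4,0],1],[[0,0,0],[0,-4,0],1],[[0,0,0],[0,-4,0],1],[[0,0,0],[0,-4,0],1],[[0,0,0],[0,-1,0],1]]'>/dev/null; python3 -m crank '[[[0,0,0],[0,0,0],1],[[0,0,0],[0,0,0],1]]'; python3 - <<'E'
from h import *
st()
for n in('wrist','side','top'):
    Q=cloud(snap(n)).reshape(-1,3)
    t=Q[(Q[:,2]>.057)&(Q[:,2]<.068)&(Q[:,0]>.515)&(Q[:,0]<.72)&(abs(Q[:,1])<.16)]
    if len(t)<50: print(n,len(t));continue
    # front edge: min x per y bin ; side edges: y extremes per x bin
    fe=[(y+.005,np.percentile(t[(t[:,1]>y)&(t[:,1]<y+.01),0],3)) for y in np.arange(-.13,.13,.01) if ((t[:,1]>y)&(t[:,1]<y+.01)).sum()>8]
    print(n,len(t),'front',np.polyfit(*zip(*fe),1).round(4),len(fe),'y ext',np.percentile(t[:,1],[.3,99.7]).round(4))
    for x in (.55,.57,.66,.68):
        k=abs(t[:,0]-x)<.01
        if k.sum(): print('  x',x,np.percentile(t[k,1],[.5,99.5]).round(4))
E
```

```text
time_s: 57.1
tcp_pos: [0.408, 0.0098, 0.1068]
eef_rot: [179.9, 0.0, 0.9]
contact_force: [-0.8, -1.0, -0.7]
gripper_width: 0.0157
gripper_force: 25.0
{'time_s': 57.1, 'tcp_pos': [0.408, 0.01, 0.107], 'eef_rot': [179.914, 0.01, 0.879], 'contact_force': [-0.812, -0.963, -0.729], 'moment': [-0.042, 0.005, 0.063], 'gripper_width': 0.016, 'gripper_force': 24.99, 'joints': [29.468, 4.204, -42.825, 0.104, -43.021, 61.335]}
wrist 1708 front [-0.0086  0.536 ] 24 y ext [-0.1272  0.129 ]
  x 0.55 [-0.1285 -0.0925]
side 1516 front [0.0032 0.541 ] 26 y ext [-0.1262  0.1323]
  x 0.55 [-0.1258  0.1323]
  x 0.57 [-0.1272  0.1294]
  x 0.66 [-0.1251  0.1309]
  x 0.68 [-0.1263  0.1312]
top 48
```

```bash
python3 -m crank '[[[0,0,0.3],[-0.3,0.7,0],1],[[0,0,0],[0,0,2.5],1],[[0,0,0],[0,0,2.5],1],[[0,0,0],[0,0,1.5],1],[[0,0,0],[0,0,0],1],[[0,0,0],[0,0,0],1]]'; python3 - <<'E'
from h import *
st()
s=r.get_state();Q=cloud(snap('wrist','w4.png')).reshape(-1,3)
L=R.from_euler('xyz',s['eef_rot'],degrees=True).inv().apply(Q-s['tcp_pos'])
t=L[(L[:,0]>.05)&(L[:,0]<.14)&(abs(L[:,1])<.012)&(L[:,2]>-.01)&(L[:,2]<.012)]
print(len(t),'end',np.percentile(t[:,0],99.5),'y(x)',np.polyfit(t[:,0],t[:,1],1),'z',np.median(t[:,2]))
Q=Q[(Q[:,2]>.057)&(Q[:,2]<.068)&(Q[:,0]>.515)&(Q[:,0]<.56)]
print(len(Q),np.percentile(Q[:,1],[.3,99.7]) if len(Q) else '')
E
```

```text
time_s: 57.85
tcp_pos: [0.4057, 0.0023, 0.0425]
eef_rot: [179.9, -0.0, 0.5]
contact_force: [0.8, -0.5, -1.3]
gripper_width: 0.0158
gripper_force: 25.0
{'time_s': 57.85, 'tcp_pos': [0.406, 0.002, 0.042], 'eef_rot': [179.919, -0.03, 0.488], 'contact_force': [0.824, -0.494, -1.263], 'moment': [0.007, 0.02, -0.025], 'gripper_width': 0.016, 'gripper_force': 24.99, 'joints': [28.63, 10.845, -47.456, 0.163, -31.711, 61.72]}
2659 end 0.11313449711901695 y(x) [0.00378066 0.00053025] z 0.0028817188854790205
0
```

```bash
python3 -m crank '[[[0,0,0],[1,0,0.1],1],[[0,0,0],[1,0,0],1],[[0,0,0],[0.5,0,0],1],[[0,0,0],[0,0,0],1]]';python3 -m crank '[[[0,0,0],[0.3,0,0],1],[[0,0,0],[0.3,0,0],1],[[0,0,0],[0,0,0],1]]';python3 -m crank '[[[0,0,0],[0.2,0,0],1],[[0,0,0],[0.2,0,0],1],[[0,0,0],[0,0,0],1]]'
```

```text
time_s: 58.3
tcp_pos: [0.4321, 0.0035, 0.0415]
eef_rot: [180.0, -0.1, 0.5]
contact_force: [-0.5, -0.2, -1.2]
gripper_width: 0.0156
gripper_force: 25.0
time_s: 58.6
tcp_pos: [0.4372, 0.0034, 0.0414]
eef_rot: [180.0, -0.1, 0.5]
contact_force: [-0.5, 0.2, 0.6]
gripper_width: 0.0156
gripper_force: 25.0
time_s: 58.9
tcp_pos: [0.4406, 0.0033, 0.0413]
eef_rot: [179.9, -0.0, 0.5]
contact_force: [-1.8, -0.3, 0.7]
gripper_width: 0.0159
gripper_force: 25.0
```

The tip is inside the recess with first button contact at the expected depth. Press on.

```bash
for i in 1 2; do python3 -m crank '[[[0,0,0],[0.2,0,0],1],[[0,0,0],[0,0,0],1]]'|sed -n '1,2p;4p';done;python3 -m crank '[[[0,0,0],[0.2,0,0],1],[[0,0,0],[0,0,0],1],[[0,0,0],[0,0,0],1]]'|sed -n '1,2p;4p';python3 -m crank '[[[0,0,0],[0.2,0,0],1],[[0,0,0],[0,0,0],1],[[0,0,0],[0,0,0],1]]'|sed -n '1,2p;4p'
```

```text
time_s: 59.1
tcp_pos: [0.4425, 0.0033, 0.0412]
contact_force: [-2.9, 0.8, 0.4]
time_s: 59.3
tcp_pos: [0.4445, 0.0033, 0.0412]
contact_force: [-2.5, 0.4, -0.6]
time_s: 59.6
tcp_pos: [0.4464, 0.0033, 0.0412]
contact_force: [-4.6, 0.7, 1.0]
time_s: 59.9
tcp_pos: [0.4468, 0.0028, 0.0408]
contact_force: [-9.4, 0.8, 1.8]
```

Hard stop reached at 9 N, so the button is home. Hold a moment, then back out and check the pin's hold.

```bash
python3 -m crank '[[[0,0,0],[0.1,0,0],1],[[0,0,0],[0,0,0],1],[[0,0,0],[0,0,0],1],[[0,0,0],[0,0,0],1]]'|sed -n '1,2p;4p'; python3 -m crank '[[[0,0,0],[-0.6,0,0],1],[[0,0,0],[-1.5,0,0],1],[[0,0,0],[-2.5,0,0],1],[[0,0,0],[0,0,-3],1],[[0,0,0],[0,0,-3.6],1],[[0,0,0],[0,0,0],1],[[0,0,0],[0,0,0],1]]'; python3 - <<'E'
from h import *
s=r.get_state();Q=cloud(snap('wrist')).reshape(-1,3)
L=R.from_euler('xyz',s['eef_rot'],degrees=True).inv().apply(Q-s['tcp_pos'])
t=L[(L[:,0]>.05)&(L[:,0]<.14)&(abs(L[:,1])<.012)&(L[:,2]>-.01)&(L[:,2]<.012)]
print(len(t),'end',np.percentile(t[:,0],99.5),'y(x)',np.polyfit(t[:,0],t[:,1],1),'z',np.polyfit(t[:,0],t[:,2],1),np.median(t[:,2]))
Q=cloud(snap('side')).reshape(-1,3)
for y in(.084,-.006,-.084):
    t=Q[(abs(Q[:,0]-.615)<.05)&(abs(Q[:,1]-y)<.04)&(Q[:,2]>.195)&(Q[:,2]<.213)];print(len(t),t.mean(0))
to([.470,-.1713,.109],[180,0,-15])
E
```

```text
time_s: 60.3
tcp_pos: [0.4469, 0.0025, 0.0405]
contact_force: [-11.9, 2.7, 1.3]
time_s: 61.0
tcp_pos: [0.4052, 0.0039, 0.1086]
eef_rot: [-179.9, -0.3, 0.6]
contact_force: [-0.0, -0.5, -1.0]
gripper_width: 0.0158
gripper_force: 25.0
2661 end 0.11314464499291667 y(x) [0.00432291 0.00050266] z [0.00687539 0.00245923] 0.0028731612243395677
180 [0.61246791 0.08578446 0.20282617]
171 [ 0.61741163 -0.00373841  0.20358952]
157 [ 0.61229947 -0.08809911  0.20367516]
turn [ 1.000e-02 -1.100e-01  1.553e+01] shift now [ 6.45 17.5  -0.17] shift after [10.91 15.14 -0.19]
```

```bash
python3 -m crank '[[[0,0,0],[0,4.4,0],1],[[0,0,0],[0,4.4,0],1],[[0,0,0],[0,4.4,0],1],[[0,0,0],[0,4.3,0],1],[[0,0,7.8],[0,0,0],1],[[0,-0.1,7.7],[0,0,0],1],[[0,0,0],[3.1,-0.8,0],1],[[0,0,0],[3.1,-0.8,0],1]]'>/dev/null; python3 -m crank '[[[0,0,0],[0,0,0],1],[[0,0,0],[0,0,0],1]]'; python3 - <<'E'
from h import *
to([.470,-.1713,.0475],[180,0,-15])
s=r.get_state();c=snap('wrist','w5.png');Q=cloud(c).reshape(-1,3)
L=R.from_euler('xyz',s['eef_rot'],degrees=True).inv().apply(Q-s['tcp_pos'])
t=L[(L[:,0]>.05)&(L[:,0]<.14)&(abs(L[:,1])<.012)&(L[:,2]>-.01)&(L[:,2]<.012)]
print(len(t),'end',np.percentile(t[:,0],99.5),'y',np.polyfit(t[:,0],t[:,1],1))
t=L[(L[:,0]>.02)&(L[:,0]<.07)&(abs(L[:,1])<.04)&(L[:,2]>.045)&(L[:,2]<.075)]
print('fork',len(t),t.min(0),t.max(0))
E
```

```text
time_s: 62.1
tcp_pos: [0.4689, -0.1725, 0.1057]
eef_rot: [179.9, 0.2, -15.0]
contact_force: [-2.0, -0.0, -0.3]
gripper_width: 0.0158
gripper_force: 25.0
turn [0.07 0.18 0.02] shift now [ 0.09 -0.15  5.82] shift after [ 0.07 -0.14  5.82]
2680 end 0.1134874269761789 y [0.00375947 0.00071288]
fork 700 [ 0.02745269 -0.02334945  0.0530046 ] [0.03749102 0.02255993 0.074953  ]
```

Aligned above the rest. Lower to the height at which the pin was taken, release and rise.

```bash
python3 -m crank '[[[0,0,0],[0.1,-0.1,1.5],1],[[0,0,0],[0,0,1.8],1],[[0,0,0],[0,0,1.5],1],[[0,0,0],[0,0,0.7],1],[[0,0,0],[0,0,0],1],[[0,0,0],[0,0,0],1]]'; python3 -m crank '[[[0,0,0],[0,0,0.2],1],[[0,0,0],[0,0,0],1]]'
```

```text
time_s: 62.75
tcp_pos: [0.4706, -0.1718, 0.0528]
eef_rot: [180.0, 0.0, -14.9]
contact_force: [-0.3, 1.0, 0.7]
gripper_width: 0.0157
gripper_force: 25.0
time_s: 62.95
tcp_pos: [0.4708, -0.1718, 0.0508]
eef_rot: [180.0, -0.0, -15.0]
contact_force: [0.4, 0.0, -0.5]
gripper_width: 0.0159
gripper_force: 25.0
```

```bash
python3 -m crank '[[[0,0,0],[0,0,0.2],1],[[0,0,0],[0,0,0.1],1],[[0,0,0],[0,0,0],1]]';python3 -m crank '[[[0,0,0],[0,0,0],0.5],[[0,0,0],[0,0,0],0.3],[[0,0,0],[0,0,0],0],[[0,0,0],[0,0,0],-0.4],[[0,0,0],[0,0,0],-0.4],[[0,0,0],[0,0,0],-0.4]]' 3; python3 -m crank '[[[0,0,0],[0,0,-2],-0.4],[[0,0,0],[0,0,-4],-0.4],[[0,0,0],[0,0,-4],-0.4],[[0,0,0],[0,0,-4],-0.4],[[0,0,0],[-4,-2,-2],-0.4],[[0,0,0],[-4,-2,0],-0.4],[[0,0,0],[0,0,0],-0.4]]'; python3 - <<'E'
from h import *
c=snap('wrist');Q=cloud(c).reshape(-1,3)
t=Q[(Q[:,0]>.53)&(Q[:,0]<.62)&(abs(Q[:,1]+.19)<.04)&(Q[:,2]>.03)&(Q[:,2]<.055)];print('tip',len(t),t[np.argmax(t[:,0])],np.polyfit(t[:,0],t[:,1],1),t.mean(0))
c=snap('side','s7.png');Q=cloud(c).reshape(-1,3)
for y in(.084,-.006,-.084):
    t=Q[(abs(Q[:,0]-.615)<.05)&(abs(Q[:,1]-y)<.04)&(Q[:,2]>.195)&(Q[:,2]<.213)];print(len(t),t.mean(0))
cv2.imwrite('pics/s7c.png',cv2.resize(cv2.imread('pics/s7.png')[70:370,160:340],None,fx=2,fy=2))
E
```

```text
time_s: 63.25
tcp_pos: [0.4707, -0.1718, 0.0475]
eef_rot: [180.0, 0.0, -15.0]
contact_force: [-0.8, -0.3, 0.6]
gripper_width: 0.0158
gripper_force: 25.0
time_s: 63.85
tcp_pos: [0.4706, -0.1718, 0.0474]
eef_rot: [180.0, 0.0, -15.0]
contact_force: [0.3, 0.3, 0.3]
gripper_width: 0.0562
gripper_force: 0.0
time_s: 64.55
tcp_pos: [0.4004, -0.1107, 0.2081]
eef_rot: [-179.9, -0.1, -14.9]
contact_force: [1.3, 0.2, 0.2]
gripper_width: 0.0615
gripper_force: 0.0
tip 222 [ 0.55130476 -0.19226412  0.04321219] [-0.24767983 -0.05750956] [ 0.54037941 -0.19135064  0.04464162]
176 [0.61264189 0.08503756 0.20375602]
169 [ 0.61762712 -0.00332259  0.20392988]
157 [ 0.61290134 -0.08834013  0.20347306]
```

View pics/s7c.png

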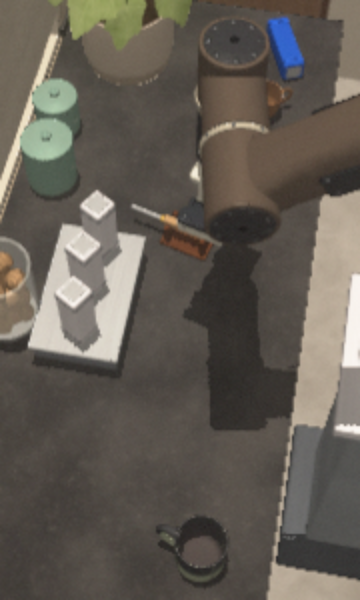

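The picture shows the three tins standing at (97,205), (83,245) and (73,293), and the pin in its rest at (185,225). The mug stands at (200,548) and the cup's rim shows at (275,98). Handing in.

```bash
python3 -c "
from plant import r
print(r.close_job())"
```

```text
the job is handed in; nothing more can be done
None
```

I handed the job in at about 65 s: all three tins stand on the scale with the end I found heavy down, the zero button went to its hard stop under the pin, the pin is back in its rest, and the mug and cup were left alone; no verdict came back.

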